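# Reload the clip rail of the bench bag clipper

## Task

The bag clipper has run out of clips. Squeeze the sprung follower's lever against its post, draw it back along the rail until you just feel the rubber buffer and let go there so that its catch holds it (a hard pull would shift the hand-clamped catch block); then set both sticks of clips astride the empty rail, fully down, one behind the other. Finally squeeze the lever again and ease the follower forward until it rests on the sticks and holds them packed against the nose; do not press hard on the clips or let the follower fly forward, and leave the other things on the desk alone.

Things in the scene. Friction and masses are not known exactly. Their poses are not given: they have to be found in the camera images.
- clipper: Grey bench bag clipper, fixed to the desk, base 435 x 92 mm. Its frame: origin on the desk under the nose face, +x runs back along the steel clip rail (the way the follower is pulled), +z up. Base top at z = 13 mm; free room on both sides of the rail down to it. The casting ahead of the nose (x below 0) rises to z = 90 mm; its hand lever points to -x and is not used.
- nose (a point): Middle of the rail's top at the nose face: x = 0, y = 0, z = 50 mm in the clipper's frame, same axes. From here the rail runs to x = 305 mm: a straight bar 22 mm wide (y -11 to +11), level top at z = 50 mm, long edges rounded to 5 mm radius. The nose, an upright steel plate with its face at x = 0, stops the clips.
- follower (a joint): Travel of the follower back along the rail, m; 0 at the start. The front face of its dark saddle (70 mm long, 30 mm wide, top at z = 60 mm) is at clipper x = 2 mm + travel. A spring drives it forward, 4.2 N at 0 rising to 5.7 N at 148 mm. Resting on both sticks packed against the nose it reads 0.094.
- follower_grip (a point): Between the follower's upright post (front, fixed) and its release lever (behind): clipper x = 52 mm + travel, z = 97 mm, axes as the clipper's; moves with the follower. Post and lever are 18 mm wide across the rail, stand to z = 110 and 114 mm, and measure 32 mm along x over their outer faces (x = 36 to 68 mm + travel).
- release_lever (a joint): Tilt of the release lever towards the post, rad: 0 free, 0.20 squeezed to its stop (6 to 7 mm nearer the post). Its flat hook arm runs 42 mm back from its foot, top at z = 73 mm: keep fingertips above that. Pinch both along the rail, 12 N or more, to lift its hook off the catch bar; it springs back when let go.
- rail_end (a point): Rear end of rail top, clipper x = 305 mm. Ahead of it a grey catch block is hand-clamped at a place that is not measured: the saddle meets its rubber buffer (1 mm per 3 N; over 8 N shifts the block) somewhere from 112 to 148 mm of travel; feel for it. Lever let go there, the hook drops behind the catch bar and the follower comes 4 mm forward and stays; let go over 1 mm short, it may fly.
- stick_a: Aluminium stick of 12 bonded U-clips, an upside-down channel on its legs: 48 mm long (x), 30 wide (y), 20 high (z); origin in the middle of its underside (leg ends). Crown 4 mm thick, legs 3 mm, 24 mm apart inside: 1 mm play each side of the rail. About 70 g. Fully down astride the rail its origin is at clipper z = 34 mm. Either way round, either stick in front.
- stick_b: The second stick of clips, the same as stick_a.
- marker_1: Bystander: marker pen, 135 mm long, lying between the two sticks; origin under its middle.
- tweezers: Bystander: steel tweezers, 126 mm long, lying between the sticks and the clipper; origin under their middle.
- cup_green: Bystander: small plastic cup, 71 mm across, 42 mm high; origin under its middle.
- cup_steel: Bystander: small steel cup, 65 mm across, 48 mm high, beyond the clipper; origin under its middle.
- cup_defects: Bystander: small pale cup, 67 mm across, 36 mm high; origin under its middle.

How it is judged (in metres and radians):
On the way, in this order (a step that is already met when the one before it is completed fails the run):
1. The follower has been drawn back and is held by its catch with nobody touching it (travel over 103 mm, at rest) (value of joint follower above 0.103 m and contact force between the fingers and clipper below 0.2 N and velocity of joint follower between -0.01 and 0.01 m/s), for 0.2 s.
2. Both sticks sit astride the rail, fully down, with the follower still caught back (value of joint follower above 0.103 m and z of stick_a in the frame of clipper between 0.032 and 0.036 m and y of stick_a in the frame of clipper between -0.0025 and 0.0025 m and x of each of stick_a, stick_b in the frame of clipper above 0.02 m and angle between the x axis of each of stick_a, stick_b and the x axis of clipper, either way round below 0.07 rad and angle between each of stick_a, stick_b's own z axis and vertical below 0.07 rad and z of stick_b in the frame of clipper between 0.032 and 0.036 m and y of stick_b in the frame of clipper between -0.0025 and 0.0025 m), for 0.2 s.
At the end, for the whole second after the job is handed in: Both sticks sit astride the rail (fully down to 2 mm, within 2.5 mm of its centre line and 0.07 rad of its direction) and the released follower rests on them, all packed against the nose (travel 91.5 to 96.5 mm, at rest) (value of joint follower between 0.0915 and 0.0965 m and velocity of joint follower between -0.01 and 0.01 m/s and contact force between the fingers and clipper below 0.2 N and z of stick_a in the frame of clipper between 0.032 and 0.036 m and y of stick_a in the frame of clipper between -0.0025 and 0.0025 m and x of each of stick_a, stick_b in the frame of clipper above 0.02 m and angle between the x axis of each of stick_a, stick_b and the x axis of clipper, either way round below 0.07 rad and angle between each of stick_a, stick_b's own z axis and vertical below 0.07 rad and z of stick_b in the frame of clipper between 0.032 and 0.036 m and y of stick_b in the frame of clipper between -0.0025 and 0.0025 m); the robot touches nothing.
It fails at once if the follower is pulled hard against the buffer (over 8 N), which shifts the hand-clamped catch block (contact force between follower and buffer above 8 N).
It fails at once if the follower flies forward (faster than 0.4 m/s) (velocity of joint follower below -0.4 m/s).
It fails at once if a stick is pressed or dropped hard on the clipper (over 40 N) (contact force between any of stick_a, stick_b and clipper above 40 N).
It fails at once if another thing on the desk is moved by more than 30 mm (distance of any of marker_1, tweezers, cup_green, cup_steel, cup_defects from where it was at the start of the episode above 0.03 m).
It also fails if it takes over 70 s, if anything falls off the work surface, if the arm or the gripper's body presses on something with over 40 N, if the wrist force passes 120 N, or if a joint passes its speed limit or range.

## Robot

A 6-joint arm with a two-finger parallel gripper is mounted at the origin on a cart in front of the work surface, level with it; the furniture and walls round the work are solid. World frame = base frame: x ahead of the robot, y to its left, z up, the work surface at z = 0. Lengths are in m, angles in degrees, forces in N, time in s.
With the tool pointing down it reaches from about 0.375 to 0.9 m from the base axis. Payload 3.1 kg.
Tool frame: the origin (TCP) lies on the centre line of the jaws, within the pads' length; the fingertips stand 19 mm ahead of it and the grasp point (between the pads) is the TCP; z points along the fingers, y is the direction in which the jaws open and shut (so a half turn about z gives the same grasp; the last joint's range is limited). The gripper opens to 87 mm and grips with 3 to 60 N. Pads are 19 mm wide; open, the fingers measure 117 mm over their backs; the gripper's body (75 mm by 190 mm) begins 51 mm behind the grasp point.
Start: joints at [-80.587, 30.224, 82.088, -0, 67.689, -10.227], TCP at [0.21, -0.589, 0.242] pointing down, gripper open.
Joint ranges: [-176.69, 176.69], [-43.24, 126.21], [12.49, 139.97], [-82, 262], [0, 151.66], [-163.58, 163.58]. Speed limits (degrees/s): [159.86, 159.86, 180, 180, 180, 180].

## Interface

Orientations are given as a 3x3 rotation matrix whose columns are the frame's x, y, z axes.
In Python, from rig import bot gives the robot as it stands.
- The arm moves only by the tool carry_out, never from a script. Its argument "targets" is a list of rows, each a list of 6 numbers: the shift along the tool's x, y, z each as a share of 200 mm, from -1 to 1, then the turn, a rotation vector about the tool's x, y, z each as a share of pi/2 rad, from -1 to 1. In form: [[dx, dy, dz, ax, ay, az], ...]. A call has 1 to 20 rows; each row is the pose to reach, as a shift and turn from the pose measured when the call began, along the tool's axes at that moment; what a row does not reach only later rows make up. A row lasts 1/8 s, in which the tool goes at most 62.5 mm and 10.7 degrees, less where a joint would pass 70% of its speed; a pose out of reach is approached as far as the arm can. A call with a number of a shift or a turn outside -1 to 1 is refused whole. A call with a gripper value outside its range is refused whole. "jaw" is the gripper's target within -1 to 1 (fully open at 1, half-way at 0, shut at -1), set as the call begins (left out, the last holds). The fingers move at their own pace and stop on an object; the grip force is fixed at half the most. Time passes only in rows, so rows that repeat a pose let the fingers close. It gives the time, the measured TCP pose, the force and the opening at its end, in the units of the state.
- bot.read_state(): the state, without advancing time (a new reading comes with each control period).
- bot.capture(name): name is "side" or "top"; returns the picture (400x640x3 uint8, blue, green, red); there is no depth.
- bot.camera_info(name): a dict with "camera_matrix" (3x3 intrinsics, pixels), "view" (4x4, takes a point from world to camera coordinates). Camera axes: x right, y down, z forward; pixel columns grow to the right and rows downward; lengths in m; the calibration is good to about 2 mm. A picture is of the moment at which its call begins. camera_info takes no time and is no camera call.
- bot.hand_in(): hands the job in, once; it reports no verdict.
The state is a dict: "time_s": time; "joint_positions": joint angles; "qvel": joint speeds; "tau": joint torques, N m; "position": TCP position; "tcp_rot": TCP orientation; "force": force on the tool from outside, world axes, zero at the start; "moment": the same for the moment, N m; "opening": opening from 0.0 (shut) to 1.0 (fully open).
Only numpy, scipy, OpenCV 4.12 (cv2) and the standard library are available. Lean on these libraries where they do the work, as an engineer would, in place of code of your own. Each camera call takes 0.05 s, during which the arm holds its last target.

## Working session

There is one attempt and no reset: what is moved stays moved. The work goes in short steps, Python scripts to look and compute and a tool call to move; the robot and the scene stay as the last step left them, time stands still between calls to the robot, and variables do not carry over. Pictures are saved under pics/ and viewed, and the job is handed in when it is done.

Besides the shell and the picture viewer there is one more tool, called as name(argument=value, ...), one argument or row to a line, values as JSON. carry_out: Moves the arm, as the interface text tells. Shift numbers are shares of 200 mm and turn numbers shares of pi/2 rad, none past 1 either way. Its arguments: {"type":"object","properties":{"targets":{"type":"array"},"jaw":{"type":"number"}},"required":["targets"]}

```bash
ls; mkdir -p pics; python3 - <<'E'
from rig import bot
import cv2,numpy as np
np.set_printoptions(precision=5,suppress=True)
s=bot.read_state(); print(s)
for n in("side","top"):
    cv2.imwrite(f"pics/{n}0.png",bot.capture(n)); print(n,bot.camera_info(n))
E
```

```text
pics
{'time_s': 0.0, 'joint_positions': array([-80.58533,  30.28195,  82.15859,   0.00088,  67.68937, -10.22892]), 'qvel': array([-0.04549, -0.04811,  0.00526,  0.06052,  0.01246,  0.14749]), 'tau': array([  0.00015, -44.00369, -17.65911,   0.06345,   0.05817,  -0.00015]), 'position': array([ 0.21   , -0.5879 ,  0.24053]), 'tcp_rot': array([[ 0.9418 ,  0.33616, -0.00036],
       [ 0.33616, -0.9418 ,  0.00224],
       [ 0.00042, -0.00223, -1.     ]]), 'force': array([-0.47086,  0.08007, -0.23251]), 'moment': array([ 0.00507, -0.04234,  0.02793]), 'opening': 0.9998053699065796}
side {'camera_matrix': array([[361.49808,   0.     , 324.7384 ],
       [  0.     , 361.49808, 204.9587 ],
       [  0.     ,   0.     ,   1.     ]]), 'view': array([[ 0.94886, -0.31506,  0.01982, -0.58542],
       [-0.19919, -0.64621, -0.7367 ,  0.13403],
       [ 0.24491,  0.69509, -0.67592,  0.9808 ],
       [ 0.     ,  0.     ,  0.     ,  1.     ]])}
top {'camera_matrix': array([[453.10732,   0.     , 307.32754],
       [  0.     , 453.10732, 200.88804],
       [  0.     ,   0.     ,   1.     ]]), 'view': array([[-0.00494, -0.99999,  0.00122, -0.06094],
       [-0.98896,  0.0047 , -0.14808,  0.59021],
       [ 0.14808, -0.00194, -0.98897,  1.09249],
       [ 0.     ,  0.     ,  0.     ,  1.     ]])}
```

View pics/side0.png

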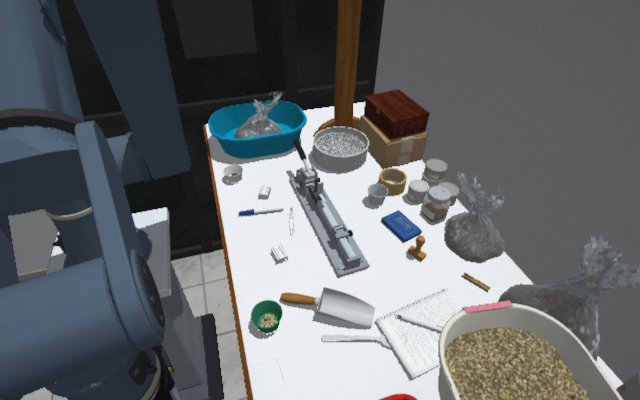

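View pics/top0.png

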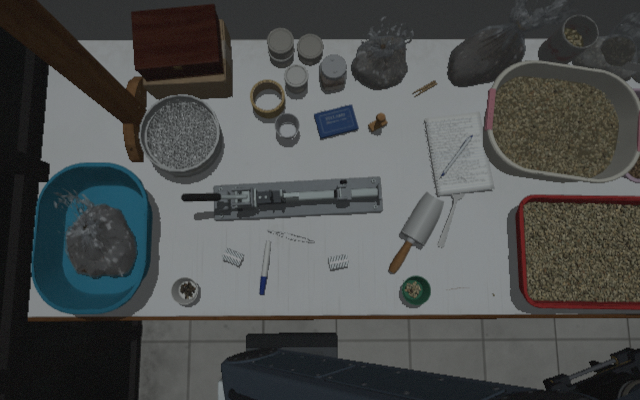

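```bash
cat > h.py <<'E'
import numpy as np,cv2
from rig import bot
np.set_printoptions(precision=4,suppress=True)
def ci(n):
    c=bot.camera_info(n); return np.array(c["camera_matrix"]),np.array(c["view"])
def ray(n,uv):
    K,V=ci(n); d=np.linalg.inv(K)@np.array([uv[0],uv[1],1.]); R=V[:3,:3]
    return -R.T@V[:3,3],R.T@d
def onz(n,uv,z):
    o,d=ray(n,uv); return o+d*(z-o[2])/d[2]
def proj(n,p):
    K,V=ci(n); c=V[:3,:3]@np.asarray(p,float)+V[:3,3]; q=K@c; return q[:2]/q[2]
def tri(a,b):
    o1,d1=ray("top",a);o2,d2=ray("side",b)
    A=np.stack([d1,-d2],1); t=np.linalg.lstsq(A,o2-o1,rcond=None)[0]
    p,q=o1+d1*t[0],o2+d2*t[1]; return (p+q)/2,np.linalg.norm(p-q)
def crop(src,x0,y0,x1,y1,k,out):
    im=cv2.imread(src) if isinstance(src,str) else src
    cv2.imwrite(out,cv2.resize(im[y0:y1,x0:x1],None,fx=k,fy=k,interpolation=cv2.INTER_CUBIC))
E
python3 - <<'E'
from h import *
crop("pics/top0.png",180,165,390,305,3.8,"pics/t0c.png")
crop("pics/side0.png",220,130,380,280,4,"pics/s0c.png")
E
```

```text
(no output)
```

View pics/t0c.png

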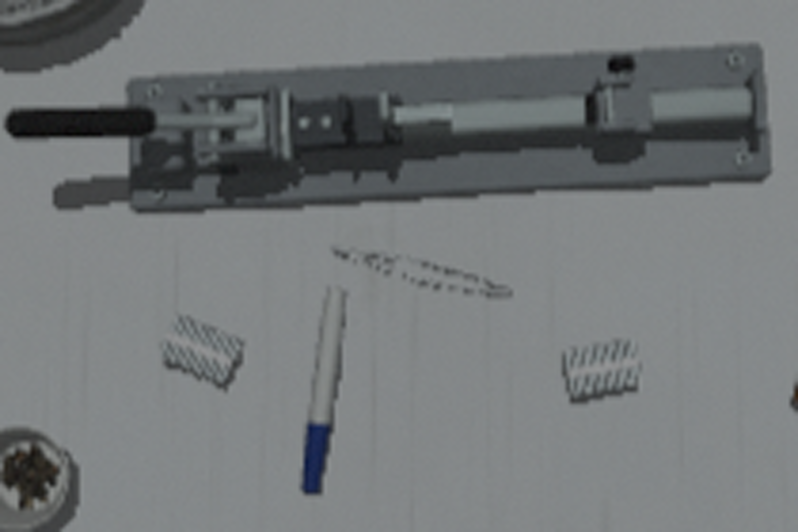

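View pics/s0c.png

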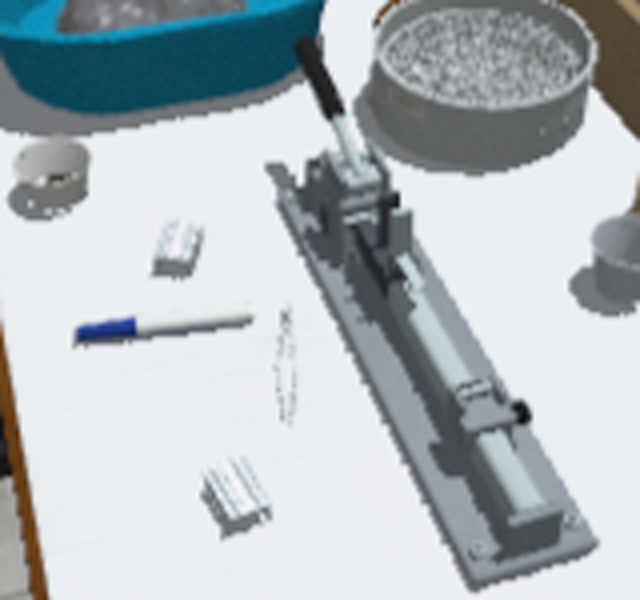

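```bash
python3 - <<'E'
from h import *
print("cams",ray("top",(0,0))[0],ray("side",(0,0))[0])
f=lambda x,y:(180+(x+.5)/3.8-.5,165+(y+.5)/3.8-.5)
g=lambda x,y:(220+(x+.5)/4-.5,130+(y+.5)/4-.5)
C=[(128,80),(762,45),(770,180),(132,212)]
P=[onz("top",f(*c),.013) for c in C]
for p in P: print(p)
for i in range(4): print(np.linalg.norm(P[i]-P[(i+1)%4]))
S=[onz("side",g(*c),.013) for c in [(595,543),(470,585),(278,200)]]
for p in S: print("side",p)
print("noseplate top mid",onz("top",f(283,125),.06))
print("rail end",onz("top",f(752,107),.05),onz("side",g(535,508),.05))
im=cv2.imread("pics/top0.png"); g2=cv2.cvtColor(im,cv2.COLOR_BGR2GRAY)
for c in(240,260,270,300,320,350,370):
    print(c,g2[175:225,c])
E
```

```text
cams [ 0.4216 -0.0616  1.1679] [ 0.342  -0.7796  0.7733]
[0.6355 0.1794 0.013 ]
[ 0.6578 -0.2534  0.013 ]
[ 0.5648 -0.2562  0.013 ]
[0.5451 0.1744 0.013 ]
0.4334170884457457
0.09306734316887587
0.43100296128527404
0.09054045214953252
side [ 0.6532 -0.2556  0.013 ]
side [ 0.563  -0.2625  0.013 ]
side [0.5428 0.1569 0.013 ]
noseplate top mid [0.5965 0.0679 0.06  ]
rail end [ 0.6087 -0.2395  0.05  ] [ 0.6125 -0.2436  0.05  ]
240 [135 134 136 136 135 135 134 134 121  95  86  89  79  83  79  56  43  42
  54  80 104 118 104  70  48  43  41  65  81  72  49  44  45  33  26  27
  38  47  47  41  45  44  44  45  60 116 135 135 136 136]
260 [136 135 136 136 135 137 135 122  97  85  87  88  88  87  87  88  72  58
  51  50  62 103 116  86  52  53  53  54  39  30  42  46  46  44  47  45
  76  90  90  90  91  88  68  64 115 134 135 134 134 135]
270 [135 135 134 135 137 136 137 112  90  89  88  87  86  88  79  58  49  48
  49  49  48  42  29  28  27  43  52  41  26  38  43  46  45  44  46  76
  88  88  88  87  88  77  59  61 116 134 136 134 135 134]
300 [135 135 136 136 136 116  93  87  88  88  88  88  89  89  88  88  87 103
 118 122 123 123 123 115  89  62  48  44  47  44  53  79  90  90  89  88
  88  87  89  83  62  60 115 135 134 134 134 135 133 134]
320 [134 134 135 135 117  94  90  91  91  89  89  88  90  90  88  88 104 120
 123 122 122 122 110  87  61  48  44  45  43  75  89  89  88  90  89  90
  89  89  85  63  75 118 135 134 135 136 136 135 135 135]
350 [134 135 120  97  88  92  92  93  92  90  89  89  92  88  90  92  93  92
  92  91  93  88  89  89  67  41  43  79  92  91  91  91  90  88  91  90
  88  73  65  66 115 135 135 136 135 137 136 136 136 137]
370 [136 122  97  89  91  89  85  90  89  89  89  90  80  96 117 121 120 120
 116 109  90  63  46  44  44  42  45  78  89  89  89  88  89  90  91  85
  69  64 115 136 136 135 136 135 135 136 134 136 134 136]
```

```bash
cat > fit.py <<'E'
from h import *
def edges(g,cols,r0,r1,th,first=True,rising=False):
    out=[]
    for c in cols:
        v=g[r0(c):r1(c),c].astype(float)
        s=(v[:-1]-th)*(v[1:]-th)<=0
        s&= (v[1:]>v[:-1]) if rising else (v[1:]<v[:-1])
        i=np.flatnonzero(s)
        if len(i)==0: continue
        i=i[0] if first else i[-1]
        out.append((c,r0(c)+i+(v[i]-th)/(v[i]-v[i+1])))
    return np.array(out)
def line(P):
    k=np.polyfit(P[:,0],P[:,1],1)
    for _ in range(3):
        r=P[:,1]-np.polyval(k,P[:,0]); P=P[abs(r)<max(.25,2*r.std())]; k=np.polyfit(P[:,0],P[:,1],1)
    return P,k
E
python3 - <<'E'
from fit import *
g=cv2.cvtColor(cv2.imread("pics/top0.png"),cv2.COLOR_BGR2GRAY)
L={}
far=edges(g,list(range(250,335))+list(range(350,376)),lambda c:int(185.6-(c-214)*.055)-6,lambda c:int(185.6-(c-214)*.055)+6,111)
near=edges(g,list(range(255,275))+list(range(286,376)),lambda c:205,lambda c:int(220.5-(c-214)*.05)+1,75,first=False)
rail=edges(g,list(range(300,330))+list(range(355,374)),lambda c:187-(c>340)*5,lambda c:195,104,rising=True)
for n,E,z in(("far",far,.013),("near",near,.013),("rail",rail,.0458)):
    P,k=line(E); w=np.array([onz("top",p,z) for p in P]); 
    kk=np.polyfit(w[:,1],w[:,0],1); print(n,len(P),k,"x=",kk, "at y=0",kk[1],"resid",(w[:,0]-np.polyval(kk,w[:,1])).std())
E
```

```text
far 108 [ -0.0545 196.6701] x= [-0.0508  0.6463] at y=0 0.6463129927202296 resid 0.00033248390919753405
near 106 [ -0.0538 230.6507] x= [-0.0493  0.557 ] at y=0 0.5570390270971418 resid 0.00027039186139166213
rail 49 [ -0.0555 208.5999] x= [-0.0516  0.6101] at y=0 0.610100606019588 resid 0.0004747707153318053
```

```bash
python3 - <<'E'
from h import *
crop("pics/top0.png",240,175,310,225,11,"pics/t0f.png")
crop("pics/side0.png",290,160,340,230,8,"pics/s0f.png")
E
```

```text
(no output)
```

View pics/t0f.png

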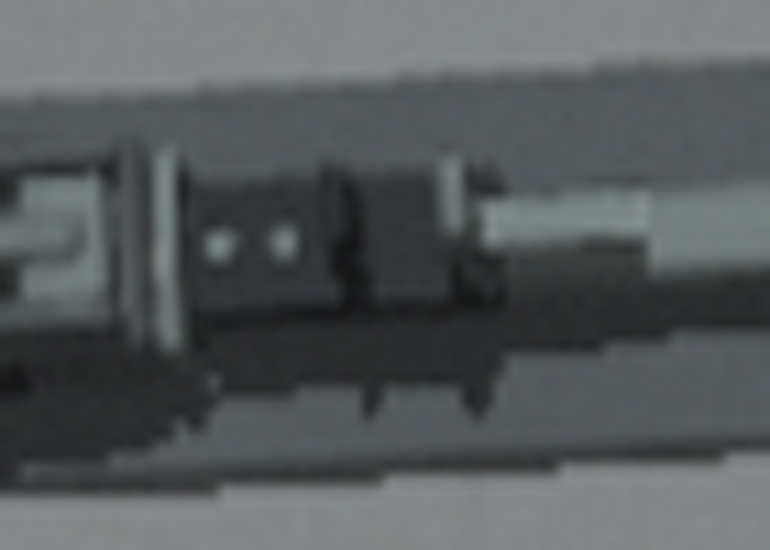

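View pics/s0f.png

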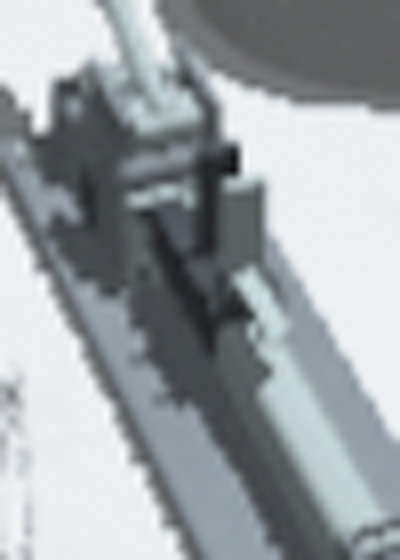

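```bash
python3 - <<'E'
from h import *
u=np.array([.0508,-1,0]);u/=np.linalg.norm(u); v=np.array([1,.0508,0])/np.linalg.norm([1,.0508])
f=lambda x,y:(240+(x+.5)/11-.5,175+(y+.5)/11-.5)
for n,c,z in(("saddle far edge",(260,178),.06),("saddle near",(260,308),.06),("post front",(325,200),.11),("lever rear",(465,195),.114),("lever top ctr",(452,195),.114),("lever top far",(452,155),.114),("lever top near",(452,238),.114),("plate front",(185,250),.06),("hook end",(650,215),.073),("buffer",(0,0),.05)):
    p=onz("top",f(*c),z); print(n,p,"along",p@u,"lat",p@v)
g=lambda x,y:(290+(x+.5)/8-.5,160+(y+.5)/8-.5)
p=onz("side",g(245,183),.114);print("lever side",p,p@u,p@v)
for c in[(222,183),(268,178)]:
    p=onz("side",g(*c),.114);print(p,p@u,p@v)
print("rail end",np.array([.6087,-.2395,0])@u,np.array([.6125,-.2436,0])@u)
print("rail lat",.6101*v[0]-.011)
c=cv2.imread("pics/side0.png"); g2=cv2.cvtColor(c,cv2.COLOR_BGR2GRAY)
for r in(205,210,215,220,225):
    print(r,g2[r,300:350])
E
```

```text
saddle far edge [0.6135 0.0456 0.06  ] along -0.014421258852484645 lat 0.6150333617980126
saddle near [0.5839 0.0453 0.06  ] along -0.01564363575422115 lat 0.5854306132360418
post front [0.6    0.0267 0.11  ] along 0.0037364122293290086 lat 0.6005643444501481
lever rear [ 0.6003 -0.0036  0.114 ] along 0.03405019671078551 lat 0.599295297229546
lever top ctr [ 0.6003 -0.0008  0.114 ] along 0.03126741241243811 lat 0.5994498654208716
lever top far [ 0.609  -0.0008  0.114 ] along 0.03167626381880675 lat 0.608147640243332
lever top near [ 0.5909 -0.0008  0.114 ] along 0.03082899470408158 lat 0.5901231064906938
plate front [0.5972 0.0623 0.06  ] along -0.03194666230144792 lat 0.5995453976738787
hook end [ 0.6025 -0.0425  0.073 ] along 0.0730548133884606 lat 0.5995560450640975
buffer [0.6568 0.1064 0.05  ] along -0.07296980323804772 lat 0.6613877497831878
lever side [ 0.5986 -0.0062  0.114 ] 0.03659873803737771 0.5975576486121953
[ 0.5907 -0.0038  0.114 ] 0.03377117403394986 0.589735209826889
[ 0.6075 -0.0059  0.114 ] 0.03674397797328146 0.6064185333956001
rail end 0.2700737030361923 0.27436
[... 380 characters left out ...]
56 154 155 156 156
 169 231 238 239 239 239 239 239 239 239 238 238 238 238]
215 [236 236 236 238 238 217 145  98 122 150 155 156 154 155 155 155 133  87
  73  72  73  77  85  91  92 133 173 199 204 204 207 207 190 165 157 156
 155 155 156 170 229 238 238 238 238 238 238 238 238 237]
220 [237 237 238 237 238 238 238 238 162 110 104 139 155 158 156 156 157 158
 159 158 102  74  75  76  79  90  94 103 144 180 201 204 205 204 204 187
 161 156 154 157 156 156 169 229 238 238 238 238 238 237]
225 [236 237 237 237 238 237 236 237 237 237 163 118  97 121 150 158 159 158
 159 156 157 156 135  92  73  73  73  85  89  94 103 150 183 191 201 175
 167 149 123 103 139 171 155 127 152 168 230 237 237 238]
```

```bash
python3 - <<'E'
from h import *
f=lambda x,y:(180+(x+.5)/3.8-.5,165+(y+.5)/3.8-.5)
g=lambda x,y:(220+(x+.5)/4-.5,130+(y+.5)/4-.5)
u=np.array([.0507,-.9987,0]); v=np.array([.9987,.0507,0])
print("handle far end",tri(f(10,123),g(305,42)))
print("handle near end",tri(f(152,120),g(340,115)))
for c in(585,597): 
    p=onz("top",f(c,105),.055); print("buffer",p,"clip x",p@u+.0328, "travel",p@u+.0328-.072)
for n,cs,hs in(("A",[(178,316),(244,347),(230,388),(163,355)],0),("B",[(563,350),(636,338),(642,385),(572,402)],0)):
    P=np.array([onz("top",f(*c),.018) for c in cs]); print(n,P.mean(0),[np.linalg.norm(P[i]-P[(i+1)%4]).round(4) for i in range(4)])
crop("pics/top0.png",215,235,275,275,12,"pics/t0a.png")
crop("pics/top0.png",315,240,365,280,14,"pics/t0b.png")
crop("pics/side0.png",250,175,300,270,6,"pics/s0ab.png")
E
```

```text
handle far end (array([0.5898, 0.2306, 0.1144]), np.float64(0.0005087358133811526))
handle near end (array([0.5948, 0.1462, 0.0962]), np.float64(0.0008818691726665013))
buffer [ 0.6097 -0.1293  0.055 ] clip x 0.19281485474739893 travel 0.12081485474739893
buffer [ 0.6096 -0.1371  0.055 ] clip x 0.20066914786451823 travel 0.12866914786451822
A [0.4515 0.1235 0.018 ] [np.float64(0.0488), np.float64(0.0283), np.float64(0.0498), np.float64(0.0273)]
B [ 0.4388 -0.1412  0.018 ] [np.float64(0.0492), np.float64(0.0311), np.float64(0.0477), np.float64(0.0346)]
```

View pics/t0a.png

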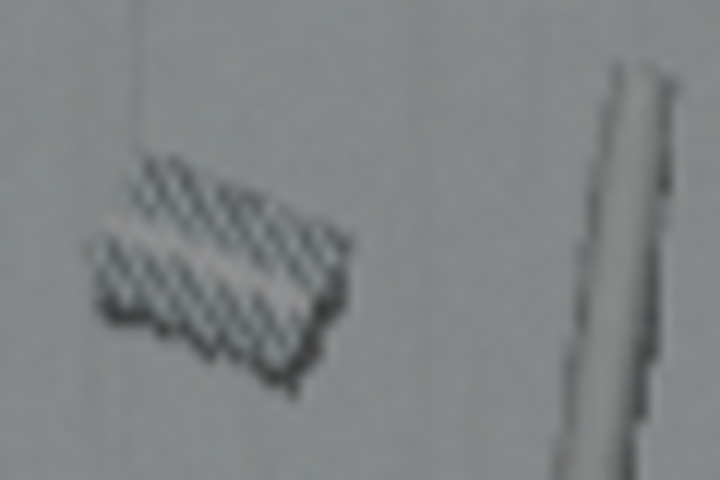

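View pics/t0b.png

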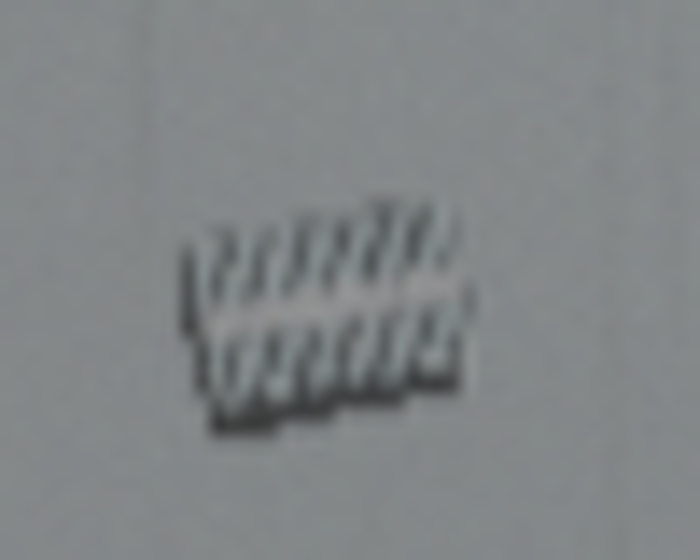

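View pics/s0ab.png

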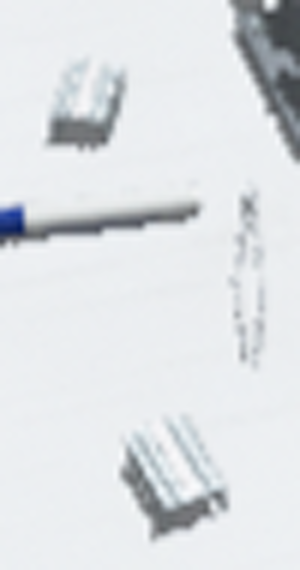

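```bash
python3 - <<'E'
from h import *
f=lambda k,x0,y0,x,y:(x0+(x+.5)/k-.5,y0+(y+.5)/k-.5)
for n,k,x0,y0,c,a,b in(("A",12,215,235,(207,263),(105,228),(305,298)),("B",14,315,240,(333,302),(205,320),(460,285))):
    p=onz("top",f(k,x0,y0,*c),.02); q=onz("top",f(k,x0,y0,*a),.02);r=onz("top",f(k,x0,y0,*b),.02)
    d=q-r; print(n,p,np.degrees(np.arctan2(d[1],d[0])),np.linalg.norm(d))
s=.0192;l=.5993
print("grip",s*np.array([.0507,-.9987])+l*np.array([.9987,.0507]))
f2=[bot.read_state()["force"] for _ in range(3)]; print(f2)
E
```

```text
A [0.4531 0.1268 0.02  ] 70.70340804588533 0.04470739720145873
B [ 0.4402 -0.1409  0.02  ] 97.45600693280832 0.04624004203697901
grip [0.5995 0.0112]
[array([-0.0701,  0.3605, -0.7751]), array([-0.0701,  0.3605, -0.7751]), array([-0.0701,  0.3605, -0.7751])]
```

```bash
cat >> h.py <<'E'
from scipy.spatial.transform import Rotation as Ro
u=np.array([.0507,-.9987,0]); v=np.array([.9987,.0507,0]); S0=-.0328; L0=.5993
def cw(x,y,z): return (S0+x)*u+(L0+y)*v+np.array([0,0,z])
def cl(p): return np.array([p@u-S0,p@v-L0,p[2]])
def plan(p,psi):
    s=bot.read_state(); R=np.array(s["tcp_rot"]); a=np.radians(psi)
    T=np.array([[np.cos(a),np.sin(a),0],[np.sin(a),-np.cos(a),0],[0,0,-1]])
    d=R.T@(np.array(p)-s["position"])/.2; r=Ro.from_matrix(R.T@T).as_rotvec()/(np.pi/2)
    print("t",s["time_s"],"clip",cl(np.array(s["position"])),"F",np.array(s["force"]),"open",round(s["opening"],3)); print("shares",np.round(d,4),np.round(r,4))
E
python3 -c "
from h import *
plan(cw(.052,0,.24),2.9)
"
```

```text
t 0.1 clip [ 0.6307 -0.4194  0.2407] F [-0.0701  0.3605 -0.7751] open 1.002
shares [ 2.8413 -2.1669  0.0085] [-0.0013 -0.      0.186 ]
```

carry_out(
  targets=[
    [0.3,-0.22,0,0,0,0.05],
    [0.6,-0.45,0,0,0,0.11],
    [0.9,-0.69,0,0,0,0.186],
    [0.95,-0.72,0,0,0,0.186],
    [0.95,-0.72,0,0,0,0.186],
  ],
  jaw=0.06,
)

```text
time_s: 0.72
position: [0.3416, -0.3846, 0.2407]
tcp_rot: [[0.998, 0.056, -0.001], [0.056, -0.998, 0.005], [-0.001, -0.005, -1.0]]
force: [-0.3, -0.6, 0.3]
opening: 0.56
```

```bash
python3 -c "
from h import *
plan(cw(.052,0,.24),2.9)
"
```

```text
t 0.725 clip [ 0.4342 -0.2776  0.2407] F [-0.3143 -0.5579  0.2963] open 0.56
shares [ 1.3977 -1.9042  0.011 ] [-0.0031  0.0007  0.0032]
```

carry_out(
  targets=[
    [0.2,-0.27,0,0,0,0],
    [0.38,-0.52,0,0,0,0],
    [0.56,-0.78,0,0,0,0],
    [0.7,-0.95,0,0,0,0],
    [0.7,-0.95,0,0,0,0],
  ],
)

```text
time_s: 1.35
position: [0.4722, -0.1855, 0.2413]
tcp_rot: [[0.998, 0.06, -0.001], [0.06, -0.998, 0.005], [-0.001, -0.005, -1.0]]
force: [-0.3, -0.3, -0.2]
opening: 0.529
```

carry_out(
  targets=[
    [0.2,-0.27,0,0,0,0],
    [0.38,-0.52,0,0,0,0],
    [0.56,-0.78,0,0,0,0],
    [0.7,-0.95,0,0,0,0],
    [0.7,-0.95,0,0,0,0],
    [0.7,-0.95,0,0,0,0],
  ],
)

```text
time_s: 2.1
position: [0.6001, 0.0107, 0.2415]
tcp_rot: [[0.998, 0.059, -0.002], [0.059, -0.998, 0.004], [-0.002, -0.004, -1.0]]
force: [-0.6, -1.5, 0.4]
opening: 0.526
```

```bash
python3 -c "
from h import *
plan(cw(.052,0,.24),2.9)
plan(cw(.052,0,.098),2.9)
"
```

```text
t 2.1 clip [0.0525 0.0005 0.2415] F [-0.5589 -1.499   0.447 ] open 0.526
shares [-0.0027 -0.0026  0.0077] [-0.0024  0.0014  0.0055]
t 2.1 clip [0.0525 0.0005 0.2415] F [-0.5589 -1.499   0.447 ] open 0.526
shares [-0.0012  0.      0.7177] [-0.0024  0.0014  0.0055]
```

carry_out(
  targets=[
    [0,0,0.3,-0.002,0.001,0.005],
    [0,0,0.5,-0.002,0.001,0.005],
    [0,0,0.5,-0.002,0.001,0.005],
  ],
)

```text
time_s: 2.48
position: [0.5965, 0.0091, 0.1386]
tcp_rot: [[0.999, 0.048, -0.009], [0.048, -0.999, 0.002], [-0.009, -0.002, -1.0]]
force: [0.3, -0.6, 0.2]
opening: 0.53
```

```bash
python3 - <<'E'
from h import *
plan(cw(.052,0,.098),2.9)
crop(bot.capture("side"),270,110,370,230,5,"pics/s1.png")
E
```

```text
t 2.475 clip [ 0.0539 -0.0031  0.1386] F [ 0.2906 -0.6302  0.1737] open 0.53
shares [ 0.0171 -0.0093  0.2028] [-0.0013  0.0058 -0.0014]
```

View pics/s1.png

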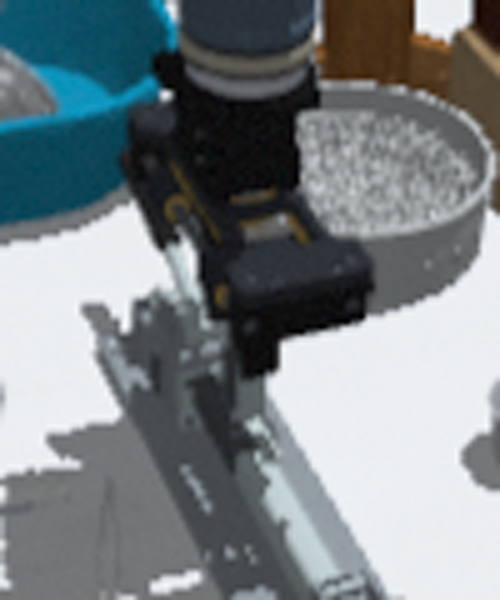

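carry_out(
  targets=[
    [0.017,-0.009,0.1,0,0.005,0],
    [0.017,-0.009,0.2,0,0.005,0],
    [0.017,-0.009,0.2,0,0.005,0],
  ],
)

```text
time_s: 2.9
position: [0.6022, 0.0102, 0.1019]
tcp_rot: [[0.999, 0.048, 0.005], [0.048, -0.999, 0.001], [0.005, -0.001, -1.0]]
force: [-1.0, -0.5, -0.1]
opening: 0.531
```

```bash
python3 - <<'E'
from h import *
plan(cw(.052,0,.098),2.9)
crop(bot.capture("side"),270,110,370,230,5,"pics/s2.png")
E
```

```text
t 2.9 clip [0.0532 0.0026 0.1019] F [-0.9856 -0.4596 -0.1413] open 0.531
shares [-0.0134 -0.0059  0.0196] [-0.0004 -0.0031 -0.0018]
```

View pics/s2.png

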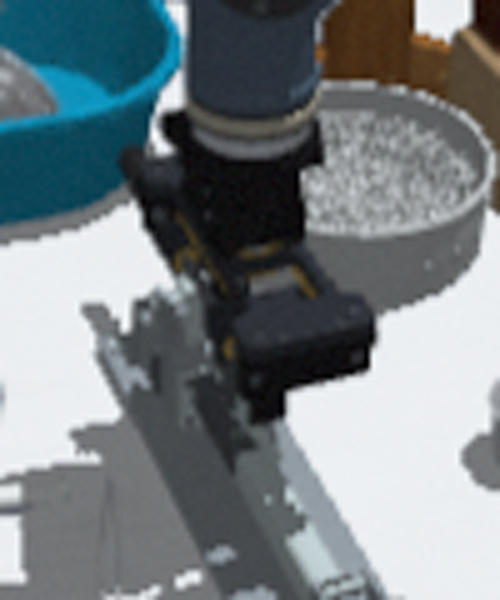

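carry_out(
  targets=[
    [-0.013,-0.006,0.014,0,-0.003,0],
    [-0.013,-0.006,0.014,0,-0.003,0],
  ],
)

```text
time_s: 3.2
position: [0.6008, 0.0111, 0.101]
tcp_rot: [[0.999, 0.048, 0.004], [0.048, -0.999, 0.0], [0.004, 0.0, -1.0]]
force: [-0.1, 0.2, 0.4]
opening: 0.533
```

carry_out(
  targets=[
    [0,0,0,0,0,0],
    [0,0,0,0,0,0],
    [0,0,0,0,0,0],
    [0,0,0,0,0,0],
  ],
  jaw=-1,
)

```text
time_s: 3.7
position: [0.601, 0.0119, 0.1013]
tcp_rot: [[0.999, 0.048, 0.004], [0.048, -0.999, 0.001], [0.004, -0.001, -1.0]]
force: [-0.7, 3.4, 4.2]
opening: 0.314
```

```bash
python3 - <<'E'
from h import *
plan(cw(.052,0,.098),2.9)
crop(bot.capture("side"),270,110,370,230,5,"pics/s3.png")
E
```

```text
t 3.7 clip [0.0514 0.0015 0.1013] F [-0.651   3.3939  4.2061] open 0.314
shares [-0.0076  0.0031  0.0164] [-0.0004 -0.0028 -0.0017]
```

View pics/s3.png

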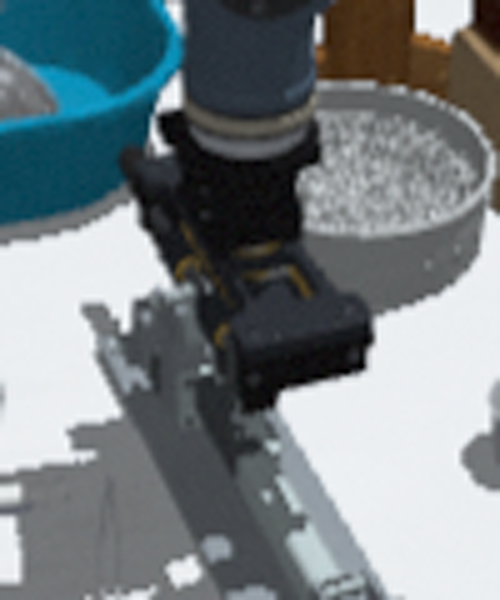

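carry_out(
  targets=[
    [0,0,0,0,0,0],
    [0,0.05,0,0,0,0],
    [0,0.12,0,0,0,0],
    [0,0.2,0,0,0,0],
    [0,0.28,0,0,0,0],
    [0,0.36,0,0,0,0],
    [0,0.42,0,0,0,0],
    [0,0.45,0,0,0,0],
    [0,0.45,0,0,0,0],
    [0,0.45,0,0,0,0],
  ],
)

```text
time_s: 5.0
position: [0.6055, -0.0776, 0.1013]
tcp_rot: [[0.999, 0.048, 0.005], [0.048, -0.999, 0.001], [0.005, -0.001, -1.0]]
force: [1.8, 5.4, 2.5]
opening: 0.313
```

```bash
python3 - <<'E'
from h import *
plan(cw(.052,0,.098),2.9)
s=bot.read_state();print(s["force"]@u,s["force"]@v)
a=bot.capture("side");b=bot.capture("top")
crop(a,270,110,400,270,4,"pics/s4.png");crop(b,230,165,390,230,5,"pics/t4.png")
E
```

```text
t 5.0 clip [0.141  0.0015 0.1013] F [1.7698 5.3597 2.4919] open 0.313
shares [-0.0088 -0.4451  0.017 ] [-0.0006 -0.0031 -0.0018]
-5.26297483748268 2.039228185943558
```

View pics/s4.png

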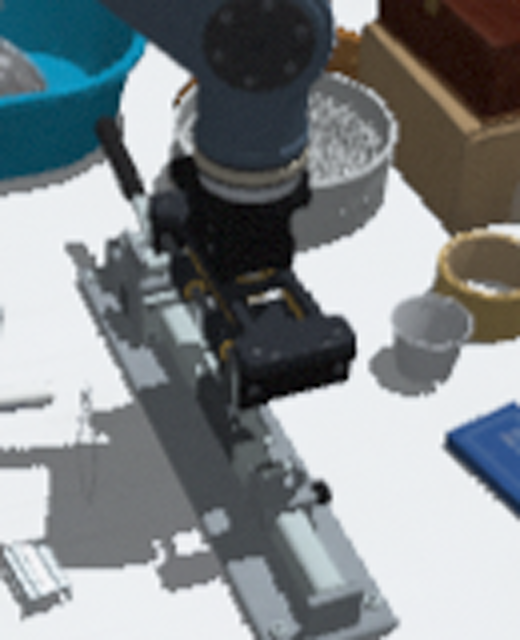

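View pics/t4.png

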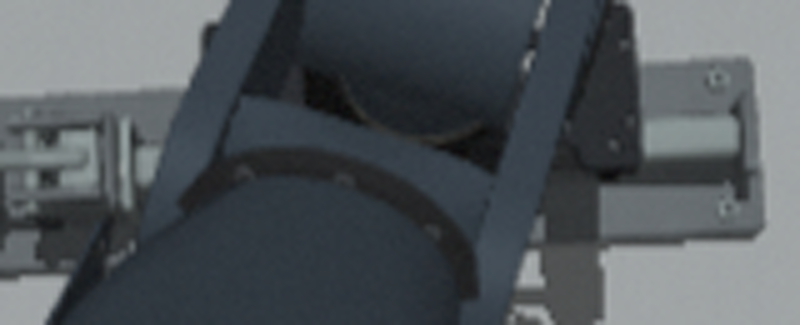

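carry_out(
  targets=[
    [-0.004,0.03,0,0,0,0],
    [-0.008,0.06,0,0,0,0],
    [-0.008,0.08,0,0,0,0],
    [-0.008,0.08,0,0,0,0],
  ],
)

```text
time_s: 5.6
position: [0.6062, -0.0933, 0.1014]
tcp_rot: [[0.999, 0.047, 0.008], [0.047, -0.999, 0.001], [0.008, -0.001, -1.0]]
force: [4.3, 5.4, 0.8]
opening: 0.312
```

carry_out(
  targets=[
    [0,0.01,0,0,0,0],
    [0,0.015,0,0,0,0],
    [0,0.015,0,0,0,0],
  ],
)

```text
time_s: 5.98
position: [0.6064, -0.0955, 0.1013]
tcp_rot: [[0.999, 0.048, 0.008], [0.048, -0.999, 0.002], [0.008, -0.002, -1.0]]
force: [1.8, 4.3, 2.7]
opening: 0.315
```

carry_out(
  targets=[
    [0,0.007,0,0,0,0],
    [0,0.014,0,0,0,0],
    [0,0.02,0,0,0,0],
    [0,0.02,0,0,0,0],
  ],
)

```text
time_s: 6.48
position: [0.6065, -0.0987, 0.1013]
tcp_rot: [[0.999, 0.048, 0.008], [0.048, -0.999, 0.003], [0.008, -0.002, -1.0]]
force: [1.2, 5.2, 2.4]
opening: 0.313
```

carry_out(
  targets=[
    [0,0.005,0,0,0,0],
    [0,0.005,0,0,0,0],
  ],
)

```text
time_s: 6.72
position: [0.6066, -0.0989, 0.1013]
tcp_rot: [[0.999, 0.048, 0.008], [0.048, -0.999, 0.003], [0.008, -0.003, -1.0]]
force: [1.1, 4.8, 2.8]
opening: 0.315
```

carry_out(
  targets=[
    [0,0.005,0,0,0,0],
    [0,0.005,0,0,0,0],
  ],
)

```text
time_s: 6.98
position: [0.6066, -0.099, 0.1013]
tcp_rot: [[0.999, 0.048, 0.008], [0.048, -0.999, 0.004], [0.008, -0.004, -1.0]]
force: [1.2, 5.1, 3.4]
opening: 0.31
```

carry_out(
  targets=[
    [0,0.006,0,0.002,0,0],
    [0,0.01,0,0.002,0,0],
    [0,0.01,0,0.002,0,0],
  ],
)

```text
time_s: 7.35
position: [0.6066, -0.1003, 0.1012]
tcp_rot: [[0.999, 0.048, 0.008], [0.048, -0.999, 0.008], [0.008, -0.007, -1.0]]
force: [1.4, 5.9, 2.3]
opening: 0.313
```

carry_out(
  targets=[
    [0,0.006,0,0,0,0],
    [0,0.01,0,0,0,0],
    [0,0.01,0,0,0,0],
  ],
)

```text
time_s: 7.72
position: [0.6067, -0.1016, 0.1012]
tcp_rot: [[0.999, 0.049, 0.008], [0.049, -0.999, 0.008], [0.008, -0.007, -1.0]]
force: [1.1, 4.9, 2.7]
opening: 0.312
```

carry_out(
  targets=[
    [0,0.006,0,-0.003,0,0],
    [0,0.01,0,-0.003,0,0],
    [0,0.01,0,-0.003,0,0],
  ],
)

```text
time_s: 8.1
position: [0.6068, -0.1028, 0.1013]
tcp_rot: [[0.999, 0.049, 0.008], [0.049, -0.999, 0.004], [0.008, -0.003, -1.0]]
force: [1.3, 5.8, 3.4]
opening: 0.311
```

carry_out(
  targets=[
    [0,0.006,0,-0.001,0,0],
    [0,0.01,0,-0.001,0,0],
    [0,0.01,0,-0.001,0,0],
  ],
)

```text
time_s: 8.48
position: [0.6068, -0.1039, 0.1013]
tcp_rot: [[0.999, 0.049, 0.008], [0.049, -0.999, 0.003], [0.008, -0.003, -1.0]]
force: [1.6, 5.1, 2.8]
opening: 0.31
```

carry_out(
  targets=[
    [0,0.006,0,-0.001,0,0],
    [0,0.01,0,-0.001,0,0],
    [0,0.01,0,-0.001,0,0],
  ],
)

```text
time_s: 8.85
position: [0.6069, -0.105, 0.1013]
tcp_rot: [[0.999, 0.049, 0.007], [0.049, -0.999, 0.002], [0.008, -0.002, -1.0]]
force: [1.8, 6.2, 3.3]
opening: 0.312
```

carry_out(
  targets=[
    [0,0.006,0,0,0,0],
    [0,0.01,0,0,0,0],
    [0,0.01,0,0,0,0],
  ],
)

```text
time_s: 9.22
position: [0.6069, -0.1062, 0.1013]
tcp_rot: [[0.999, 0.049, 0.007], [0.049, -0.999, 0.003], [0.007, -0.003, -1.0]]
force: [1.8, 4.9, 2.2]
opening: 0.31
```

carry_out(
  targets=[
    [0,0.006,0,0,0,0],
    [0,0.01,0,0,0,0],
    [0,0.01,0,0,0,0],
  ],
)

```text
time_s: 9.6
position: [0.607, -0.1073, 0.1013]
tcp_rot: [[0.999, 0.049, 0.007], [0.049, -0.999, 0.004], [0.007, -0.004, -1.0]]
force: [0.6, 4.0, 2.8]
opening: 0.312
```

carry_out(
  targets=[
    [0,0.006,0,0,0,0],
    [0,0.01,0,0,0,0],
    [0,0.01,0,0,0,0],
  ],
)

```text
time_s: 9.98
position: [0.607, -0.1079, 0.1012]
tcp_rot: [[0.999, 0.049, 0.007], [0.049, -0.999, 0.006], [0.007, -0.005, -1.0]]
force: [2.3, 7.3, 3.2]
opening: 0.311
```

carry_out(
  targets=[
    [0,0.006,0,0,0,0],
    [0,0.01,0,0,0,0],
    [0,0.01,0,0,0,0],
  ],
)

```text
time_s: 10.35
position: [0.607, -0.1082, 0.1012]
tcp_rot: [[0.999, 0.049, 0.007], [0.049, -0.999, 0.008], [0.007, -0.007, -1.0]]
force: [1.9, 7.4, 3.4]
opening: 0.316
```

carry_out(
  targets=[
    [0,0.013,0,-0.002,0,0],
    [0,0.013,0,-0.004,0,0],
    [0,0.007,0,-0.004,0,0],
    [0,0,0,-0.004,0,0],
  ],
  jaw=0.06,
)

```text
time_s: 10.85
position: [0.6066, -0.1087, 0.1008]
tcp_rot: [[0.999, 0.049, 0.006], [0.049, -0.999, 0.0], [0.006, -0.0, -1.0]]
force: [0.3, -0.1, 0.7]
opening: 0.523
```

```bash
python3 - <<'E'
from h import *
plan(cw(.170,0,.098),2.9)
a=bot.capture("side")
crop(a,290,130,390,270,5,"pics/s5.png")
E
```

```text
t 10.85 clip [0.1721 0.001  0.1008] F [ 0.3201 -0.1476  0.6573] open 0.523
shares [-0.005  -0.0105  0.014 ] [-0.0001 -0.0038 -0.0009]
```

View pics/s5.png

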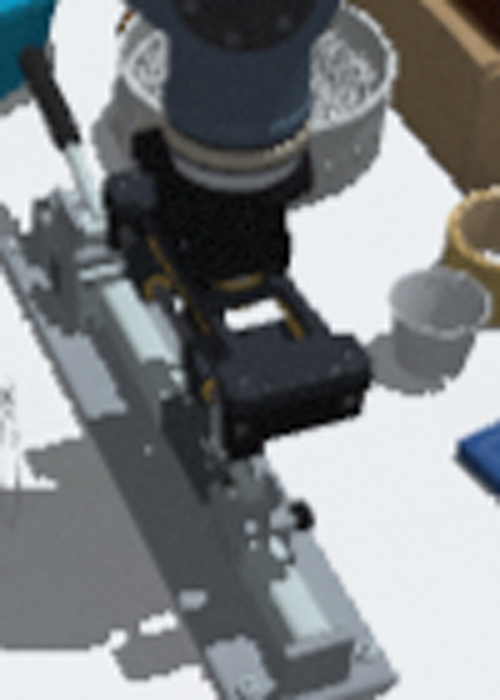

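carry_out(
  targets=[
    [0,-0.009,0,0,0,0],
    [0,-0.009,0,0,0,0],
    [0,-0.009,-0.2,0,0,0],
    [0,-0.009,-0.4,0,0,0],
    [0,-0.009,-0.6,0,0,0],
  ],
)

```text
time_s: 11.52
position: [0.6055, -0.1069, 0.2219]
tcp_rot: [[0.999, 0.049, 0.005], [0.049, -0.999, 0.001], [0.005, -0.001, -1.0]]
force: [0.2, -0.5, 1.0]
opening: 0.527
```

```bash
python3 - <<'E'
from h import *
plan([.4402,-.1409,.2],97.5)
E
```

```text
t 11.525 clip [0.1702 0.     0.2219] F [ 0.1763 -0.4959  0.9613] open 0.527
shares [-0.8346  0.1295  0.1046] [ 0.0026 -0.0029 -1.0522]
```

carry_out(
  targets=[
    [-0.25,0.04,0.03,0,0,-0.11],
    [-0.5,0.08,0.06,0,0,-0.23],
    [-0.75,0.12,0.09,0,0,-0.34],
    [-0.835,0.13,0.1,0,0,-0.46],
    [-0.835,0.13,0.1,0,0,-0.57],
    [-0.835,0.13,0.1,0,0,-0.69],
    [-0.835,0.13,0.1,0,0,-0.8],
    [-0.835,0.13,0.1,0,0,-0.92],
    [-0.835,0.13,0.1,0,0,-1.0],
    [-0.835,0.13,0.1,0,0,-1.0],
  ],
  jaw=0.5,
)

```text
time_s: 12.78
position: [0.4401, -0.1411, 0.201]
tcp_rot: [[-0.047, 0.999, 0.006], [0.999, 0.047, 0.001], [0.0, 0.006, -1.0]]
force: [-0.4, -0.1, 0.2]
opening: 0.75
```

```bash
python3 - <<'E'
from h import *
plan([.4402,-.1409,.1],97.5)
a=bot.capture("top");cv2.imwrite("pics/t6.png",a);b=bot.capture("side");cv2.imwrite("pics/s6.png",b)
crop(a,220,165,390,290,4.7,"pics/t6c.png")
crop(b,240,150,380,290,4.2,"pics/s6c.png")
E
```

```text
t 12.775 clip [ 0.196  -0.1669  0.201 ] F [-0.4432 -0.1017  0.1724] open 0.75
shares [ 0.0008 -0.0024  0.5052] [ 0.0036 -0.     -0.0531]
```

View pics/t6c.png

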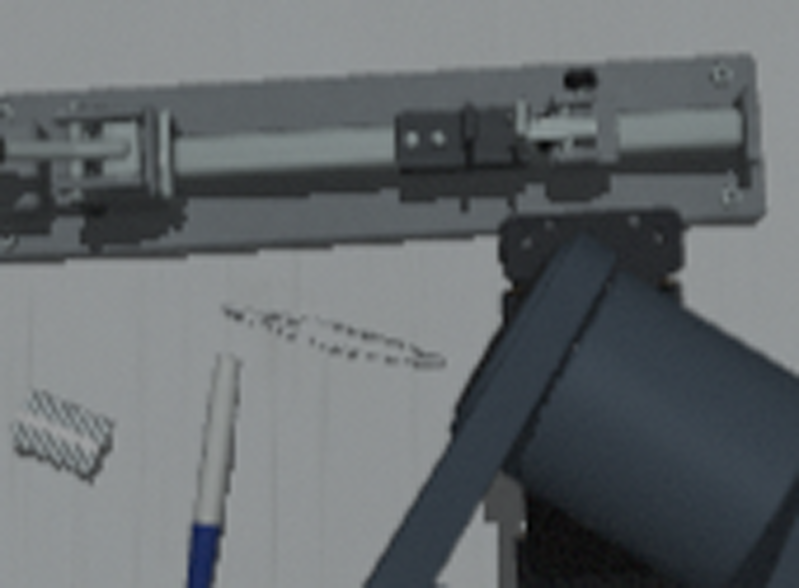

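View pics/s6c.png

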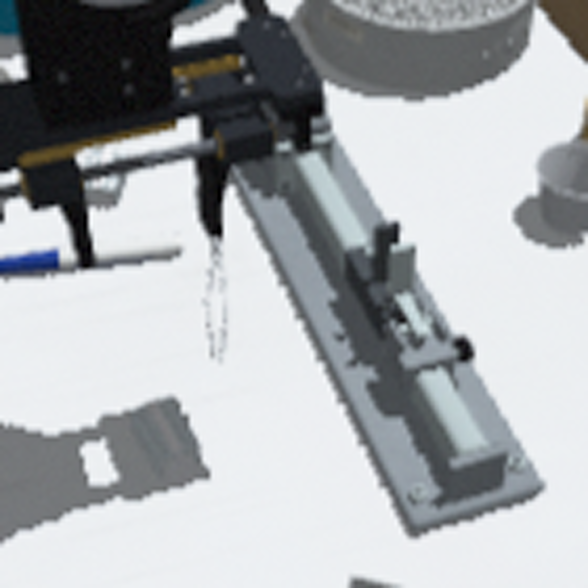

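```bash
python3 - <<'E'
from h import *
f=lambda x,y:(220+(x+.5)/4.7-.5,165+(y+.5)/4.7-.5)
print("saddle front",cl(onz("top",f(395,142),.06)),"saddle lat",cl(onz("top",f(430,112),.06)),cl(onz("top",f(430,171),.06)))
print("nose face",cl(onz("top",f(173,155),.05)))
print("tweezer end",onz("top",f(445,365),.003))
print("rail far,near at nose",cl(onz("top",f(250,133),.046)),cl(onz("top",f(250,178),.046)))
E
```

```text
saddle front [ 0.118  -0.0001  0.06  ] saddle lat [0.1374 0.0149 0.06  ] [ 0.1356 -0.0166  0.06  ]
nose face [-0.0001  0.0011  0.05  ]
tweezer end [ 0.4887 -0.0812  0.003 ]
rail far,near at nose [0.041  0.0113 0.046 ] [ 0.0399 -0.0129  0.046 ]
```

carry_out(
  targets=[
    [0,-0.002,0.25,0.003,0,-0.053],
    [0,-0.002,0.5,0.003,0,-0.053],
    [0,-0.002,0.7,0.003,0,-0.053],
    [0,-0.002,0.7,0.003,0,-0.053],
    [0,-0.002,0.7,0.003,0,-0.053],
  ],
)

```text
time_s: 13.5
position: [0.4412, -0.1414, 0.0619]
tcp_rot: [[-0.129, 0.992, 0.002], [0.992, 0.129, -0.001], [-0.001, 0.002, -1.0]]
force: [0.7, -0.4, -0.7]
opening: 0.751
```

```bash
python3 - <<'E'
from h import *
plan([.4402,-.1409,.025],97.5)
b=bot.capture("side")
crop(b,230,170,330,290,5,"pics/s7.png")
E
```

```text
t 13.5 clip [ 0.1963 -0.1659  0.0619] F [ 0.665  -0.3672 -0.6597] open 0.751
shares [ 0.003  -0.0048  0.1843] [ 0.0013  0.0005 -0.0008]
```

View pics/s7.png

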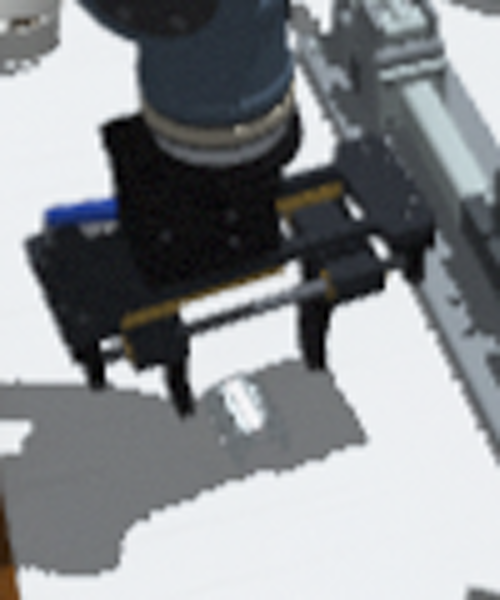

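Fingers straddle stick B (crop 240,410). Descend and grip.

carry_out(
  targets=[
    [0.003,-0.005,0.1,0,0,0],
    [0.003,-0.005,0.18,0,0,0],
    [0.003,-0.005,0.184,0,0,0],
    [0.003,-0.005,0.184,0,0,0],
  ],
)

```text
time_s: 14.05
position: [0.4413, -0.1416, 0.0269]
tcp_rot: [[-0.129, 0.992, 0.006], [0.992, 0.129, -0.003], [-0.003, 0.005, -1.0]]
force: [0.6, -0.8, 0.0]
opening: 0.75
```

carry_out(
  targets=[
    [0,0,0,0,0,0],
    [0,0,0,0,0,0],
    [0,0,0,0,0,0],
    [0,0,0,0,0,0],
    [0,0,0,0,0,0],
  ],
  jaw=-1,
)

```text
time_s: 14.68
position: [0.4411, -0.1415, 0.0269]
tcp_rot: [[-0.129, 0.992, 0.005], [0.992, 0.129, -0.002], [-0.003, 0.005, -1.0]]
force: [-0.1, -0.2, 1.4]
opening: 0.344
```

carry_out(
  targets=[
    [0,0,-0.2,0,0,0],
    [0,0,-0.4,0,0,0],
    [0,0,-0.6,0,0,0],
    [0,0,-0.6,0,0,0],
  ],
)

```text
time_s: 15.18
position: [0.4421, -0.142, 0.1492]
tcp_rot: [[-0.13, 0.992, 0.011], [0.992, 0.13, -0.006], [-0.007, 0.01, -1.0]]
force: [0.4, -0.6, -1.3]
opening: 0.342
```

```bash
python3 - <<'E'
from h import *
plan(cw(.028,0,.14),92.9)
b=bot.capture("side")
crop(b,230,130,330,250,5,"pics/s8.png")
E
```

```text
t 15.175 clip [ 0.197  -0.165   0.1492] F [ 0.4391 -0.6193 -1.2563] open 0.342
shares [0.7776 0.8888 0.0491] [0.0064 0.0043 0.0505]
```

View pics/s8.png

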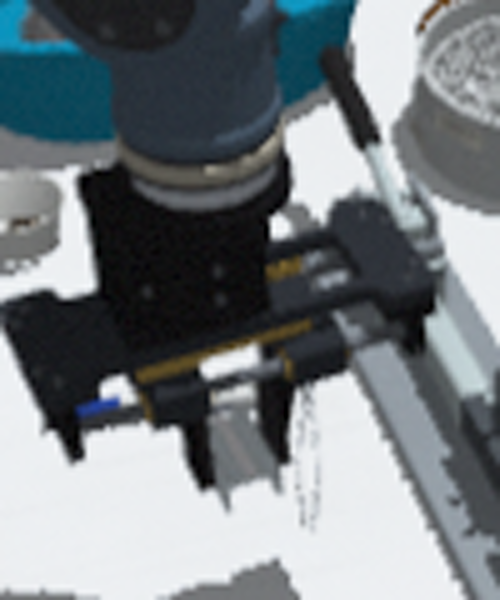

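carry_out(
  targets=[
    [0.2,0.22,0,0.006,0.004,0.05],
    [0.4,0.44,0.02,0.006,0.004,0.05],
    [0.6,0.67,0.04,0.006,0.004,0.05],
    [0.778,0.889,0.049,0.006,0.004,0.05],
    [0.778,0.889,0.049,0.006,0.004,0.05],
    [0.778,0.889,0.049,0.006,0.004,0.05],
    [0.778,0.889,0.049,0.006,0.004,0.05],
  ],
)

```text
time_s: 16.1
position: [0.5956, 0.0349, 0.1374]
tcp_rot: [[-0.05, 0.999, -0.006], [0.999, 0.05, 0.002], [0.002, -0.005, -1.0]]
force: [-1.0, -0.5, -1.0]
opening: 0.34
```

```bash
python3 - <<'E'
from h import *
plan(cw(.028,-.0003,.075),92.9)
b=bot.capture("side");cv2.imwrite("pics/s9f.png",b)
crop(b,270,120,370,240,5,"pics/s9.png")
E
```

```text
t 16.1 clip [ 0.0282 -0.0027  0.1374] F [-1.0389 -0.4657 -0.9558] open 0.34
shares [0.0003 0.0137 0.3119] [-0.0035 -0.0012 -0.0005]
```

View pics/s9.png

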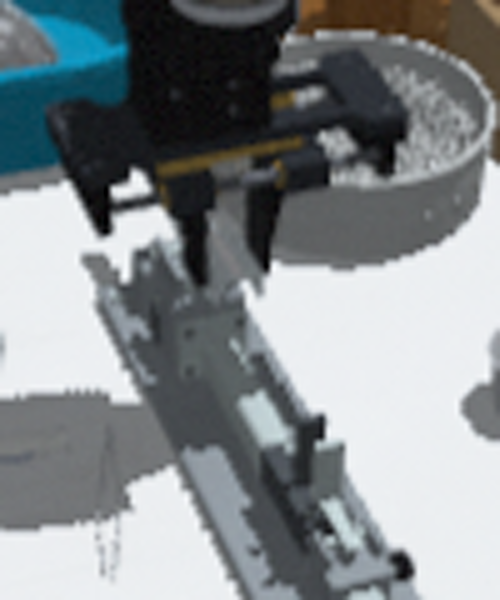

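```bash
python3 - <<'E'
from h import *
crop("pics/s9f.png",300,150,340,190,15,"pics/s9z.png")
for c in((207,288),(262,292)): print(cl(onz("side",(270+(c[0]+.5)/5-.5,120+(c[1]+.5)/5-.5),.1105)))
E
```

```text
[ 0.0331 -0.017   0.1105]
[0.0477 0.0122 0.1105]
```

View pics/s9z.png

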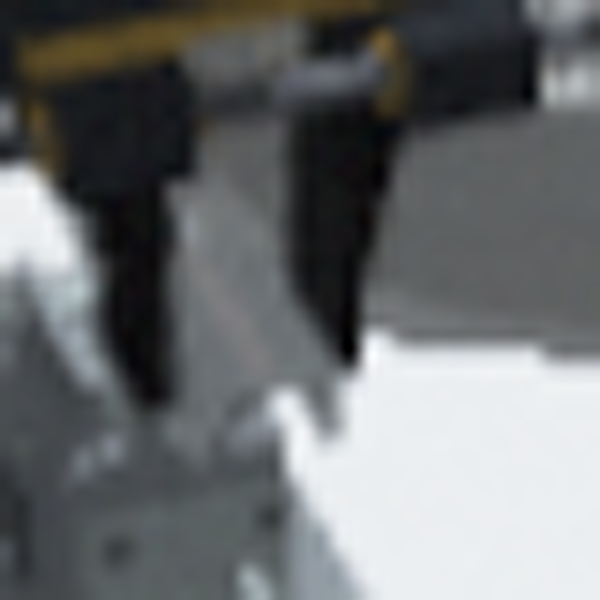

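carry_out(
  targets=[
    [-0.01,0.013,0.14,-0.003,-0.001,0],
    [-0.01,0.013,0.26,-0.003,-0.001,0],
    [-0.01,0.013,0.26,-0.003,-0.001,0],
    [-0.01,0.013,0.26,-0.003,-0.001,0],
  ],
)

```text
time_s: 16.65
position: [0.5987, 0.0323, 0.0865]
tcp_rot: [[-0.048, 0.999, 0.001], [0.999, 0.048, 0.0], [0.0, 0.001, -1.0]]
force: [0.0, -1.1, -0.6]
opening: 0.34
```

```bash
python3 - <<'E'
from h import *
plan(cw(.030,-.0003,.062),92.9)
b=bot.capture("side");cv2.imwrite("pics/s10f.png",b)
crop(b,290,140,350,210,9,"pics/s10.png")
E
```

```text
t 16.65 clip [0.0309 0.0003 0.0865] F [ 0.0375 -1.0596 -0.6308] open 0.34
shares [ 0.0046 -0.003   0.1227] [ 0.0008 -0.0001 -0.0014]
```

View pics/s10.png

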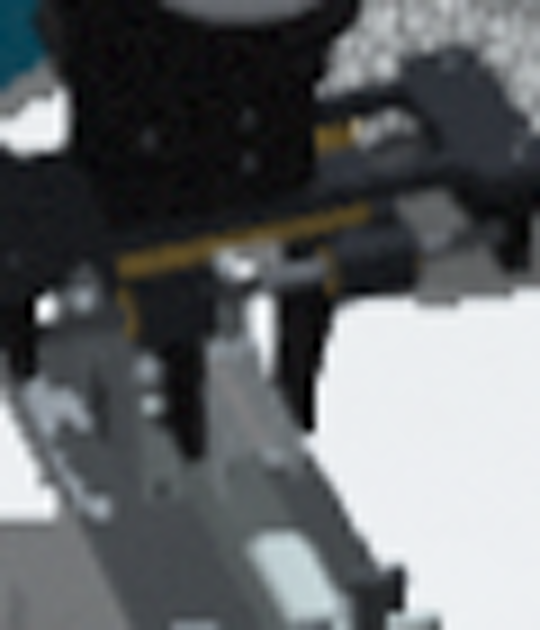

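carry_out(
  targets=[
    [0.004,-0.003,0.02,0,0,0],
    [0.004,-0.003,0.04,0,0,0],
    [0.004,-0.003,0.055,0,0,0],
    [0.004,-0.003,0.065,0,0,0],
    [0.004,-0.003,0.065,0,0,0],
  ],
)

```text
time_s: 17.32
position: [0.5983, 0.0332, 0.0736]
tcp_rot: [[-0.049, 0.999, 0.002], [0.999, 0.049, 0.0], [0.0, 0.002, -1.0]]
force: [0.2, 0.4, -1.1]
opening: 0.342
```

carry_out(
  targets=[
    [0,0,0.02,0,0,0],
    [0,0,0.035,0,0,0],
    [0,0,0.05,0,0,0],
    [0,0,0.058,0,0,0],
    [0,0,0.058,0,0,0],
  ],
)

```text
time_s: 17.95
position: [0.5982, 0.0332, 0.0618]
tcp_rot: [[-0.049, 0.999, 0.001], [0.999, 0.049, 0.0], [0.0, 0.001, -1.0]]
force: [-0.7, -0.6, -1.3]
opening: 0.339
```

Down about 1 mm more, watching force.

carry_out(
  targets=[
    [0,0,0.006,0,0,0],
    [0,0,0.01,0,0,0],
    [0,0,0.01,0,0,0],
  ],
)

```text
time_s: 18.32
position: [0.5984, 0.0332, 0.061]
tcp_rot: [[-0.049, 0.999, 0.002], [0.999, 0.049, -0.0], [-0.0, 0.002, -1.0]]
force: [-1.6, 0.4, 5.3]
opening: 0.343
```

carry_out(
  targets=[
    [0,0,0,0,0,0],
    [0,0,0,0,0,0],
    [0,0,0,0,0,0],
  ],
  jaw=0.3,
)

```text
time_s: 18.7
position: [0.5984, 0.0332, 0.0608]
tcp_rot: [[-0.049, 0.999, 0.002], [0.999, 0.049, -0.0], [-0.0, 0.002, -1.0]]
force: [-0.9, -0.0, 0.2]
opening: 0.592
```

carry_out(
  targets=[
    [0,0,-0.1,0,0,0],
    [0,0,-0.3,0,0,0],
    [0,0,-0.6,0,0,0],
    [0,0,-0.7,0,0,0],
    [0,0,-0.7,0,0,0],
  ],
)

```text
time_s: 19.32
position: [0.5993, 0.0331, 0.2027]
tcp_rot: [[-0.049, 0.999, 0.006], [0.999, 0.049, -0.001], [-0.001, 0.006, -1.0]]
force: [-0.6, 0.3, -1.1]
opening: 0.65
```

```bash
python3 - <<'E'
from h import *
plan([.4531,.1268,.15],70.7)
b=bot.capture("side");cv2.imwrite("pics/s11f.png",b)
crop(b,240,120,350,230,5.4,"pics/s11.png")
E
```

```text
t 19.325 clip [0.0301 0.0009 0.2027] F [-0.6017  0.3035 -1.0936] open 0.65
shares [ 0.5041 -0.7088  0.2585] [ 0.0041 -0.0002  0.2456]
```

View pics/s11.png

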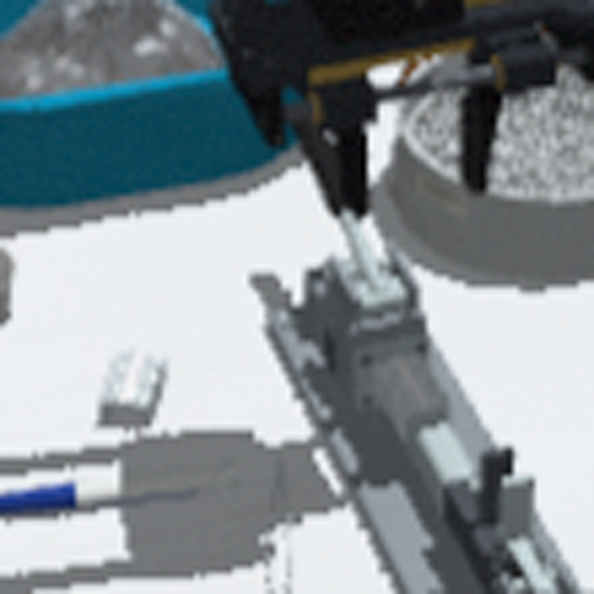

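carry_out(
  targets=[
    [0.15,-0.2,0,0.004,0,0.1],
    [0.3,-0.4,0.05,0.004,0,0.2],
    [0.45,-0.62,0.15,0.004,0,0.245],
    [0.504,-0.709,0.258,0.004,0,0.245],
    [0.504,-0.709,0.258,0.004,0,0.245],
    [0.504,-0.709,0.258,0.004,0,0.245],
    [0.504,-0.709,0.258,0.004,0,0.245],
  ],
  jaw=0.5,
)

```text
time_s: 20.25
position: [0.4537, 0.1264, 0.1494]
tcp_rot: [[0.331, 0.944, -0.001], [0.944, -0.331, 0.001], [0.0, -0.001, -1.0]]
force: [-0.5, -0.4, 0.7]
opening: 0.75
```

```bash
python3 - <<'E'
from h import *
plan([.4536,.1268,.07],70.7)
E
```

```text
t 20.25 clip [-0.0705 -0.1398  0.1494] F [-0.5369 -0.4424  0.7421] open 0.75
shares [ 0.0016 -0.0004  0.3969] [-0.0008 -0.0002  0.    ]
```

carry_out(
  targets=[
    [0,0,0.25,0,0,0],
    [0,0,0.45,0,0,0],
    [0,0,0.45,0,0,0],
    [0,0,0.45,0,0,0],
  ],
)

```text
time_s: 20.75
position: [0.4549, 0.1263, 0.0603]
tcp_rot: [[0.331, 0.944, 0.001], [0.944, -0.331, 0.001], [0.001, 0.001, -1.0]]
force: [0.1, 0.9, 0.0]
opening: 0.753
```

```bash
python3 - <<'E'
from h import *
plan([.4536,.1268,.026],70.7)
b=bot.capture("side");cv2.imwrite("pics/s12f.png",b)
crop(b,220,130,330,230,5.4,"pics/s12.png")
E
```

```text
t 20.75 clip [-0.0702 -0.1386  0.0603] F [0.1105 0.8537 0.0326] open 0.753
shares [ 0.0003 -0.0071  0.1717] [ 0.0005 -0.0007 -0.0004]
```

View pics/s12.png

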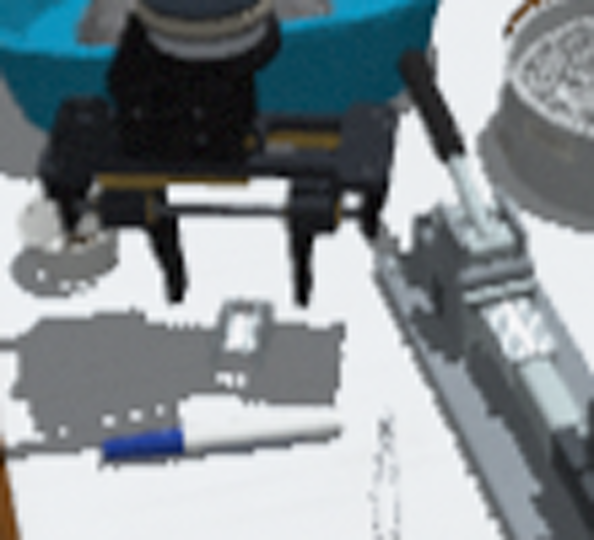

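```bash
python3 - <<'E'
from h import *
s=bot.read_state();R=np.array(s["tcp_rot"]);p=np.array(s["position"])
for k in(-.095,.095):
  for b in(-.051,-.03,-.01):
    q=proj("side",p+R[:,1]*k+R[:,2]*b); print(k,b,((q-[220,130])*5.4).round())
for k in (-.04,.04):
    q=proj("side",p+R[:,1]*k+R[:,2]*.019); print("tip",k,((q-[220,130])*5.4).round())
# cup rim in top view px ~ (187,290)
print(onz("top",(186.5,290.5),.036))
E
```

```text
-0.095 -0.051 [ 60. 188.]
-0.095 -0.03 [ 65. 217.]
-0.095 -0.01 [ 71. 245.]
0.095 -0.051 [395. 196.]
0.095 -0.03 [397. 225.]
0.095 -0.01 [398. 253.]
tip -0.04 [171. 286.]
tip 0.04 [307. 289.]
[0.3703 0.2336 0.036 ]
```

carry_out(
  targets=[
    [0,-0.007,0.09,0,0,0],
    [0,-0.007,0.165,0,0,0],
    [0,-0.007,0.17,0,0,0],
    [0,-0.007,0.17,0,0,0],
  ],
)

```text
time_s: 21.3
position: [0.4541, 0.1269, 0.0272]
tcp_rot: [[0.331, 0.944, 0.003], [0.944, -0.331, 0.001], [0.002, 0.002, -1.0]]
force: [0.2, 0.2, 0.9]
opening: 0.752
```

carry_out(
  targets=[
    [0,0,0,0,0,0],
    [0,0,0,0,0,0],
    [0,0,0,0,0,0],
    [0,0,0,0,0,0],
    [0,0,0,0,0,0],
  ],
  jaw=-1,
)

```text
time_s: 21.92
position: [0.4539, 0.1269, 0.0272]
tcp_rot: [[0.331, 0.944, 0.003], [0.944, -0.331, 0.001], [0.002, 0.002, -1.0]]
force: [-0.7, -0.1, 1.4]
opening: 0.343
```

carry_out(
  targets=[
    [0,0,-0.2,0,0,0],
    [0,0,-0.4,0,0,0],
    [0,0,-0.6,0,0,0],
    [0,0,-0.6,0,0,0],
  ],
)

```text
time_s: 22.42
position: [0.4555, 0.1269, 0.1496]
tcp_rot: [[0.331, 0.944, 0.009], [0.944, -0.331, 0.001], [0.004, 0.008, -1.0]]
force: [0.8, 0.4, -0.2]
opening: 0.339
```

```bash
python3 - <<'E'
from h import *
plan(cw(.082,0,.14),92.9)
E
```

```text
t 22.425 clip [-0.0708 -0.138   0.1496] F [ 0.7908  0.3929 -0.2467] open 0.339
shares [-0.447   0.9271  0.0541] [ 0.0058 -0.0015 -0.2467]
```

carry_out(
  targets=[
    [-0.15,0.25,-0.05,0.006,-0.001,-0.1],
    [-0.3,0.5,-0.05,0.006,-0.001,-0.2],
    [-0.42,0.75,0,0.006,-0.001,-0.247],
    [-0.447,0.927,0.054,0.006,-0.001,-0.247],
    [-0.447,0.927,0.054,0.006,-0.001,-0.247],
    [-0.447,0.927,0.054,0.006,-0.001,-0.247],
    [-0.447,0.927,0.054,0.006,-0.001,-0.247],
  ],
)

```text
time_s: 23.3
position: [0.5995, -0.0178, 0.1395]
tcp_rot: [[-0.052, 0.999, -0.002], [0.999, 0.052, 0.001], [0.002, -0.002, -1.0]]
force: [0.6, 0.2, 0.1]
opening: 0.343
```

```bash
python3 - <<'E'
from h import *
plan(cw(.082,.0,.085),92.9)
a=bot.capture("top");b=bot.capture("side");cv2.imwrite("pics/s13f.png",b);cv2.imwrite("pics/t13f.png",a)
crop(b,270,120,370,230,5.4,"pics/s13.png")
E
```

```text
t 23.3 clip [ 0.081  -0.0015  0.1395] F [0.5667 0.1904 0.0666] open 0.343
shares [-0.0057  0.0079  0.2725] [-0.0015 -0.001   0.0008]
```

View pics/s13.png

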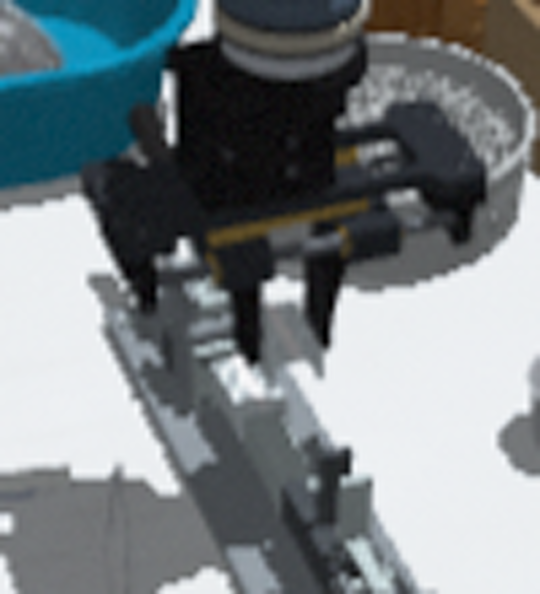

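```bash
python3 - <<'E'
from h import *
f=lambda x,y:(270+(x+.5)/5.4-.5,120+(y+.5)/5.4-.5)
print("held leg",cl(onz("side",f(322,374),.1123)))
for c in((243,403),(285,396)): print("front rear edge",cl(onz("side",f(*c),.054)))
b=cv2.imread("pics/s11f.png")
crop(b,300,175,340,215,15,"pics/s11z.png")
crop("pics/s13f.png",300,165,345,205,15,"pics/s13z.png")
E
```

```text
held leg [0.1032 0.0129 0.1123]
front rear edge [ 0.0476 -0.011   0.054 ]
front rear edge [0.0501 0.0134 0.054 ]
```

View pics/s11z.png

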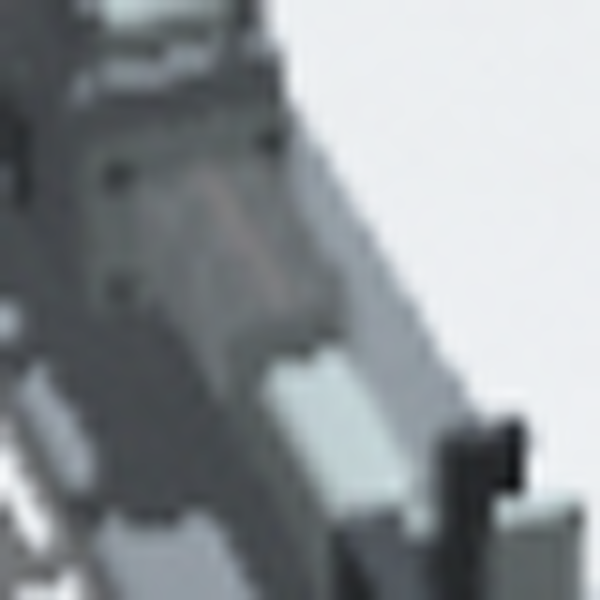

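View pics/s13z.png

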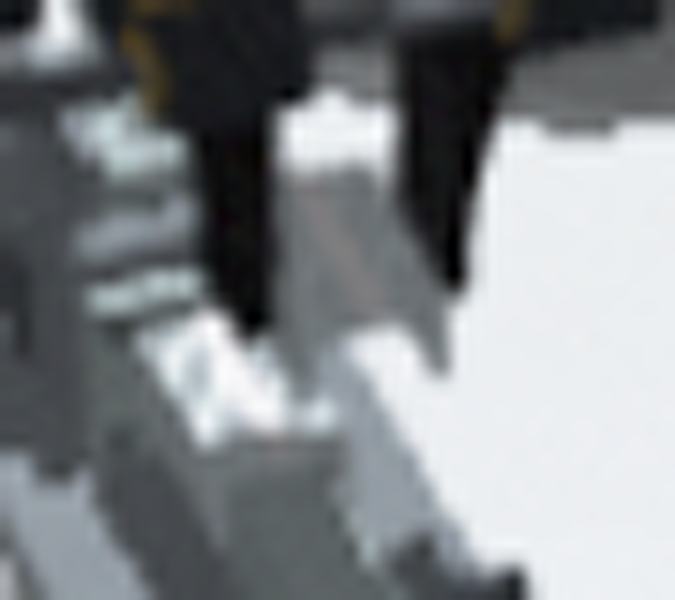

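carry_out(
  targets=[
    [-0.009,0.006,0.15,-0.001,-0.001,0],
    [-0.009,0.006,0.272,-0.001,-0.001,0],
    [-0.009,0.006,0.272,-0.001,-0.001,0],
    [-0.009,0.006,0.272,-0.001,-0.001,0],
  ],
)

```text
time_s: 23.9
position: [0.6018, -0.0194, 0.0866]
tcp_rot: [[-0.052, 0.999, 0.002], [0.999, 0.052, -0.001], [-0.001, 0.002, -1.0]]
force: [0.3, -0.4, -0.4]
opening: 0.341
```

```bash
python3 - <<'E'
from h import *
plan(cw(.083,.0002,.074),92.9)
E
```

```text
t 23.9 clip [0.0827 0.0008 0.0866] F [ 0.2864 -0.351  -0.4082] open 0.341
shares [-0.0015 -0.0031  0.063 ] [0.0013 0.0005 0.0012]
```

carry_out(
  targets=[
    [0,-0.005,0.02,0.001,0,0.001],
    [0,-0.005,0.04,0.001,0,0.001],
    [0,-0.005,0.055,0.001,0,0.001],
    [0,-0.005,0.065,0.001,0,0.001],
    [0,-0.005,0.065,0.001,0,0.001],
  ],
)

```text
time_s: 24.52
position: [0.6008, -0.0195, 0.0734]
tcp_rot: [[-0.051, 0.999, 0.0], [0.999, 0.051, -0.001], [-0.001, 0.0, -1.0]]
force: [-0.1, 0.7, -1.4]
opening: 0.345
```

carry_out(
  targets=[
    [0,0,0.02,0,0,0],
    [0,0,0.035,0,0,0],
    [0,0,0.05,0,0,0],
    [0,0,0.058,0,0,0],
    [0,0,0.058,0,0,0],
  ],
)

```text
time_s: 25.15
position: [0.6008, -0.0195, 0.0616]
tcp_rot: [[-0.051, 0.999, 0.0], [0.999, 0.051, -0.001], [-0.001, 0.0, -1.0]]
force: [1.0, 0.4, -1.2]
opening: 0.343
```

carry_out(
  targets=[
    [0,0,0.006,0,0,0],
    [0,0,0.008,0,0,0],
    [0,0,0.008,0,0,0],
  ],
)

```text
time_s: 25.52
position: [0.6009, -0.0195, 0.0613]
tcp_rot: [[-0.051, 0.999, 0.001], [0.999, 0.051, -0.001], [-0.001, 0.001, -1.0]]
force: [-2.0, 0.0, 6.1]
opening: 0.34
```

carry_out(
  targets=[
    [0,0,0,0,0,0],
    [0,0,0,0,0,0],
    [0,0,0,0,0,0],
  ],
  jaw=0.3,
)

```text
time_s: 25.9
position: [0.6008, -0.0195, 0.0611]
tcp_rot: [[-0.051, 0.999, 0.0], [0.999, 0.051, -0.001], [-0.001, 0.0, -1.0]]
force: [0.4, 0.7, 0.4]
opening: 0.595
```

carry_out(
  targets=[
    [0,0,-0.1,0,0,0],
    [0,0,-0.3,0,0,0],
    [0,0,-0.6,0,0,0],
    [0,0,-0.7,0,0,0],
    [0,0,-0.7,0,0,0],
  ],
)

```text
time_s: 26.52
position: [0.6018, -0.0196, 0.2029]
tcp_rot: [[-0.051, 0.999, 0.005], [0.999, 0.051, -0.002], [-0.002, 0.004, -1.0]]
force: [-0.2, 0.0, -1.1]
opening: 0.65
```

```bash
python3 - <<'E'
from h import *
plan(cw(.167,.0,.2),2.9)
b=bot.capture("side");cv2.imwrite("pics/s14f.png",b)
crop(b,290,160,360,250,6.6,"pics/s14.png")
E
```

```text
t 26.525 clip [0.0828 0.0008 0.2029] F [-0.1555  0.0465 -1.0614] open 0.65
shares [-0.4208 -0.004   0.0153] [ 0.0032 -0.0012  1.0002]
```

View pics/s14.png

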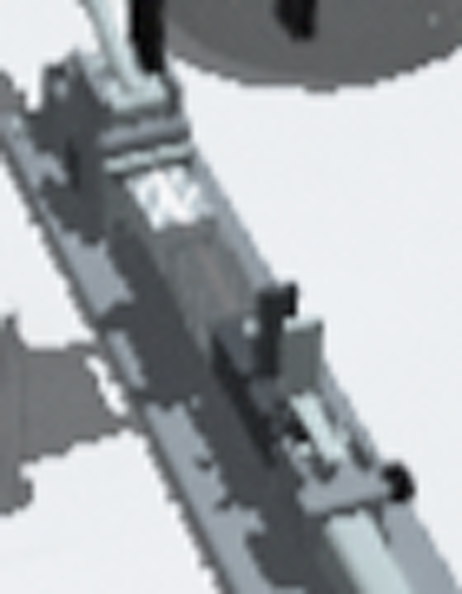

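carry_out(
  targets=[
    [-0.1,0,0,0.003,0,0.11],
    [-0.2,0,0,0.003,0,0.22],
    [-0.3,0,0,0.003,0,0.33],
    [-0.421,-0.004,0.015,0.003,0,0.44],
    [-0.421,-0.004,0.015,0.003,0,0.55],
    [-0.421,-0.004,0.015,0.003,0,0.66],
    [-0.421,-0.004,0.015,0.003,0,0.77],
    [-0.421,-0.004,0.015,0.003,0,0.88],
    [-0.421,-0.004,0.015,0.003,0,1.0],
    [-0.421,-0.004,0.015,0.003,0,1.0],
    [-0.421,-0.004,0.015,0.003,0,1.0],
  ],
  jaw=0.06,
)

```text
time_s: 27.95
position: [0.6035, -0.1032, 0.1969]
tcp_rot: [[0.999, 0.053, -0.005], [0.054, -0.999, 0.003], [-0.005, -0.003, -1.0]]
force: [1.2, 0.3, -0.5]
opening: 0.532
```

```bash
python3 - <<'E'
from h import *
plan(cw(.168,.0,.14),2.9)
E
```

```text
t 27.95 clip [ 0.1665 -0.0019  0.1969] F [ 1.1695  0.3124 -0.5237] open 0.532
shares [0.0105 0.0083 0.2844] [-0.0019  0.0029  0.0019]
```

carry_out(
  targets=[
    [0.01,0.008,0.15,-0.002,0.003,0.002],
    [0.01,0.008,0.27,-0.002,0.003,0.002],
    [0.01,0.008,0.27,-0.002,0.003,0.002],
    [0.01,0.008,0.27,-0.002,0.003,0.002],
  ],
)

```text
time_s: 28.45
position: [0.6058, -0.1048, 0.1434]
tcp_rot: [[0.999, 0.051, 0.001], [0.051, -0.999, -0.0], [0.001, 0.0, -1.0]]
force: [-0.2, 0.3, 0.5]
opening: 0.531
```

```bash
python3 - <<'E'
from h import *
plan(cw(.168,.0,.1005),2.9)
b=bot.capture("side");cv2.imwrite("pics/s15f.png",b)
crop(b,290,140,380,260,5,"pics/s15.png")
E
```

```text
t 28.45 clip [0.1681 0.0004 0.1434] F [-0.2282  0.3067  0.5025] open 0.531
shares [-0.0022 -0.0008  0.2145] [ 0.0003 -0.0006  0.0004]
```

View pics/s15.png

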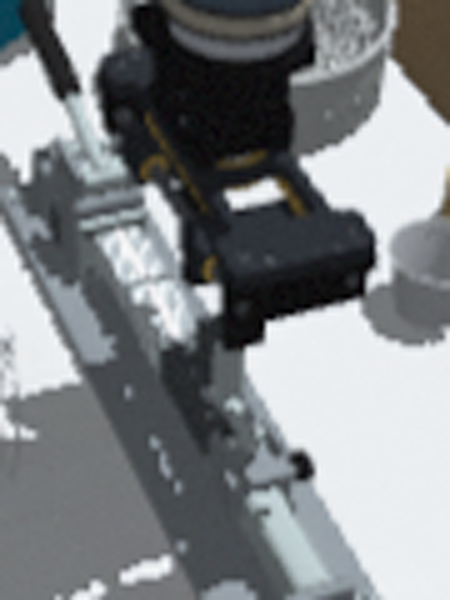

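carry_out(
  targets=[
    [-0.002,0,0.1,0,0,0],
    [-0.002,0,0.19,0,0,0],
    [-0.002,0,0.215,0,0,0],
    [-0.002,0,0.215,0,0,0],
    [-0.002,0,0.215,0,0,0],
  ],
)

```text
time_s: 29.12
position: [0.6062, -0.1051, 0.1014]
tcp_rot: [[0.999, 0.051, 0.003], [0.051, -0.999, -0.001], [0.003, 0.001, -1.0]]
force: [0.8, -0.4, 0.1]
opening: 0.527
```

carry_out(
  targets=[
    [0,0,0,0,0,0],
    [0,0,0,0,0,0],
    [0,0,0,0,0,0],
    [0,0,0,0,0,0],
    [0,0,0,0,0,0],
  ],
  jaw=-1,
)

```text
time_s: 29.75
position: [0.6064, -0.1035, 0.1018]
tcp_rot: [[0.999, 0.051, 0.004], [0.051, -0.999, 0.001], [0.004, -0.001, -1.0]]
force: [0.6, 6.0, 2.6]
opening: 0.308
```

carry_out(
  targets=[
    [0,-0.005,0,0,0,0],
    [0,-0.015,0,0,0,0],
    [0,-0.025,0,0,0,0],
    [0,-0.035,0,0,0,0],
    [0,-0.045,0,0,0,0],
    [0,-0.055,0,0,0,0],
    [0,-0.06,0,0,0,0],
    [0,-0.06,0,0,0,0],
  ],
)

```text
time_s: 30.75
position: [0.6058, -0.0904, 0.1018]
tcp_rot: [[0.999, 0.051, 0.003], [0.051, -0.999, 0.002], [0.004, -0.002, -1.0]]
force: [0.9, 4.8, 0.9]
opening: 0.314
```

```bash
python3 - <<'E'
from h import *
plan(cw(.145,.0,.1005),2.9)
b=bot.capture("side");cv2.imwrite("pics/s16f.png",b)
crop(b,290,140,380,260,5,"pics/s16.png")
E
```

```text
t 30.75 clip [0.1538 0.0011 0.1018] F [0.9341 4.847  0.8673] open 0.314
shares [-0.0055 -0.0442  0.0064] [-0.0013 -0.0023  0.0002]
```

View pics/s16.png

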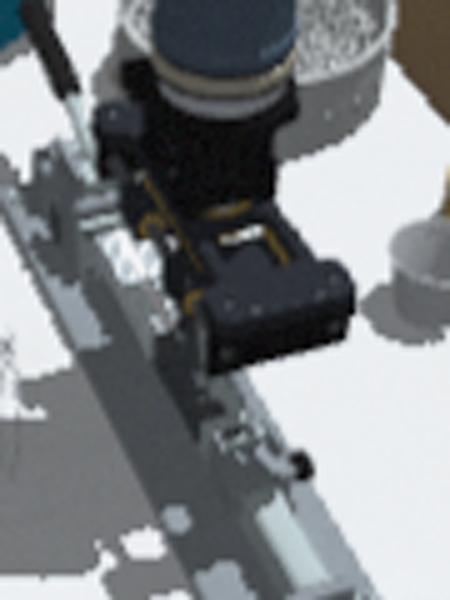

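carry_out(
  targets=[
    [0,-0.005,0,0,0,0],
    [0,-0.01,0,0,0,0],
    [0,-0.015,0,0,0,0],
    [0,-0.02,0,0,0,0],
    [0,-0.025,0,0,0,0],
    [0,-0.025,0,0,0,0],
  ],
)

```text
time_s: 31.55
position: [0.6055, -0.0853, 0.1018]
tcp_rot: [[0.999, 0.051, 0.004], [0.051, -0.999, 0.002], [0.004, -0.002, -1.0]]
force: [0.2, 5.4, 1.0]
opening: 0.31
```

carry_out(
  targets=[
    [0,-0.005,0,0,0,0],
    [0,-0.005,0,0,0,0],
  ],
)

```text
time_s: 31.8
position: [0.6054, -0.0843, 0.1018]
tcp_rot: [[0.999, 0.051, 0.003], [0.051, -0.999, 0.002], [0.004, -0.002, -1.0]]
force: [2.2, 5.1, -0.1]
opening: 0.309
```

carry_out(
  targets=[
    [0,-0.005,0,0,0,0],
    [0,-0.005,0,0,0,0],
  ],
)

```text
time_s: 32.05
position: [0.6054, -0.0832, 0.1018]
tcp_rot: [[0.999, 0.051, 0.004], [0.051, -0.999, 0.003], [0.004, -0.002, -1.0]]
force: [0.9, 4.7, 1.2]
opening: 0.31
```

carry_out(
  targets=[
    [0,-0.004,0,0,0,0],
    [0,-0.004,0,0,0,0],
  ],
)

```text
time_s: 32.3
position: [0.6053, -0.0823, 0.1018]
tcp_rot: [[0.999, 0.051, 0.003], [0.051, -0.999, 0.003], [0.004, -0.002, -1.0]]
force: [0.9, 4.7, 1.1]
opening: 0.31
```

carry_out(
  targets=[
    [0,-0.003,0,0,0,0],
    [0,-0.003,0,0,0,0],
  ],
)

```text
time_s: 32.55
position: [0.6053, -0.0816, 0.1018]
tcp_rot: [[0.999, 0.051, 0.003], [0.051, -0.999, 0.003], [0.004, -0.002, -1.0]]
force: [1.1, 4.1, 0.1]
opening: 0.311
```

carry_out(
  targets=[
    [0,-0.003,0,0,0,0],
    [0,-0.003,0,0,0,0],
  ],
)

```text
time_s: 32.8
position: [0.6053, -0.081, 0.1018]
tcp_rot: [[0.999, 0.051, 0.003], [0.051, -0.999, 0.003], [0.004, -0.003, -1.0]]
force: [1.2, 4.6, -0.1]
opening: 0.315
```

carry_out(
  targets=[
    [0,-0.003,0,0,0,0],
    [0,-0.003,0,0,0,0],
  ],
)

```text
time_s: 33.05
position: [0.6052, -0.0803, 0.1018]
tcp_rot: [[0.999, 0.051, 0.004], [0.051, -0.999, 0.003], [0.004, -0.003, -1.0]]
force: [0.8, 5.2, 0.4]
opening: 0.307
```

carry_out(
  targets=[
    [0,-0.003,0,0,0,0],
    [0,-0.003,0,0,0,0],
  ],
)

```text
time_s: 33.3
position: [0.6052, -0.0796, 0.1018]
tcp_rot: [[0.999, 0.051, 0.003], [0.051, -0.999, 0.003], [0.004, -0.003, -1.0]]
force: [1.0, 5.1, 0.4]
opening: 0.311
```

carry_out(
  targets=[
    [0,-0.003,0,0,0,0],
    [0,-0.003,0,0,0,0],
  ],
)

```text
time_s: 33.55
position: [0.6052, -0.0792, 0.1018]
tcp_rot: [[0.999, 0.051, 0.004], [0.051, -0.999, 0.002], [0.004, -0.002, -1.0]]
force: [-0.3, 2.6, 0.6]
opening: 0.305
```

```bash
python3 - <<'E'
from h import *
plan(cw(.145,.0,.1005),2.9)
a=bot.capture("top");cv2.imwrite("pics/t17f.png",a)
b=bot.capture("side");cv2.imwrite("pics/s17f.png",b)
crop(b,300,160,350,230,8,"pics/s17.png")
E
```

```text
t 33.55 clip [0.1426 0.0011 0.1018] F [-0.2618  2.5897  0.5536] open 0.305
shares [-0.0056  0.0119  0.0063] [-0.0015 -0.0023  0.0002]
```

View pics/s17.png

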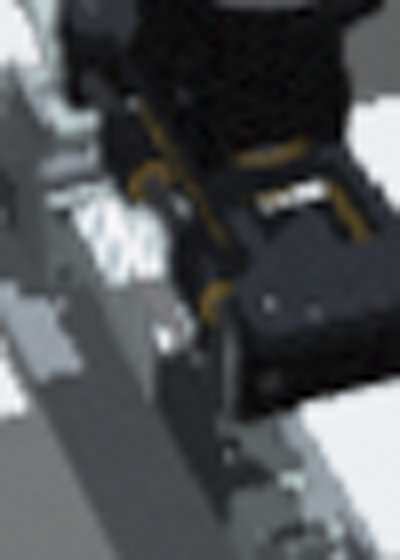

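carry_out(
  targets=[
    [0,-0.002,0,0,0,0],
    [0,-0.002,0,0,0,0],
  ],
)

```text
time_s: 33.9
position: [0.6052, -0.0792, 0.1018]
tcp_rot: [[0.999, 0.051, 0.004], [0.051, -0.999, 0.002], [0.004, -0.002, -1.0]]
force: [0.5, 1.2, 0.9]
opening: 0.31
```

carry_out(
  targets=[
    [0,-0.003,0,0,0,0],
    [0,-0.003,0,0,0,0],
  ],
)

```text
time_s: 34.15
position: [0.6052, -0.0792, 0.1018]
tcp_rot: [[0.999, 0.051, 0.004], [0.051, -0.999, 0.001], [0.004, -0.001, -1.0]]
force: [0.0, 0.1, -0.0]
opening: 0.311
```

carry_out(
  targets=[
    [0,0,0,0,0,0],
    [0,0,0,0,0,0],
    [0,0,0,0,0,0],
    [0,0,0,0,0,0],
  ],
  jaw=0.06,
)

```text
time_s: 34.65
position: [0.6052, -0.0789, 0.1018]
tcp_rot: [[0.999, 0.051, 0.004], [0.051, -0.999, 0.001], [0.004, -0.001, -1.0]]
force: [-0.0, 0.1, -0.4]
opening: 0.521
```

carry_out(
  targets=[
    [0,0.006,-0.05,0,0,0],
    [0,0.006,-0.25,0,0,0],
    [0,0.006,-0.5,0,0,0],
    [0,0.006,-0.7,0,0,0],
  ],
)

```text
time_s: 35.15
position: [0.6051, -0.0803, 0.2446]
tcp_rot: [[0.999, 0.051, 0.006], [0.051, -0.999, 0.001], [0.006, -0.001, -1.0]]
force: [-0.8, -0.0, -0.0]
opening: 0.529
```

carry_out(
  targets=[
    [-0.3,0.2,-0.1,0,0,0],
    [-0.6,0.5,-0.1,0,0,0],
    [-0.8,0.9,-0.1,0,0,0],
    [-0.8,1,-0.1,0,0,0],
    [-0.8,1,-0.1,0,0,0],
    [-0.8,1,-0.1,0,0,0],
  ],
)

```text
time_s: 35.9
position: [0.4553, -0.2888, 0.2639]
tcp_rot: [[0.999, 0.049, 0.006], [0.049, -0.999, 0.001], [0.007, -0.001, -1.0]]
force: [-0.4, 0.0, -0.2]
opening: 0.534
```

```bash
python3 - <<'E'
from h import *
plan(cw(.145,.0,.1005),2.9)
a=bot.capture("top");cv2.imwrite("pics/t18f.png",a)
b=bot.capture("side");cv2.imwrite("pics/s18f.png",b)
crop(b,220,130,380,270,4.2,"pics/s18.png")
crop(a,180,165,390,305,3.8,"pics/t18.png")
E
```

```text
t 35.9 clip [ 0.3443 -0.1593  0.2639] F [-0.3688  0.015  -0.2335] open 0.534
shares [ 0.7893 -0.9971  0.8229] [-0.0006 -0.0041 -0.001 ]
```

View pics/s18.png

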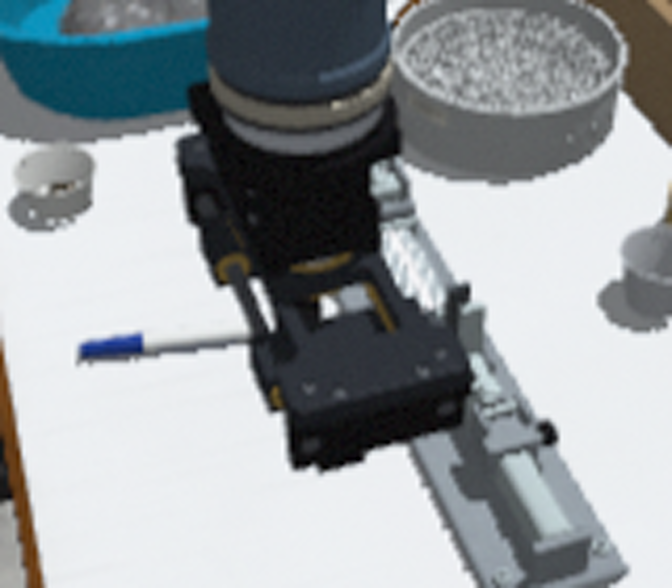

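View pics/t18.png

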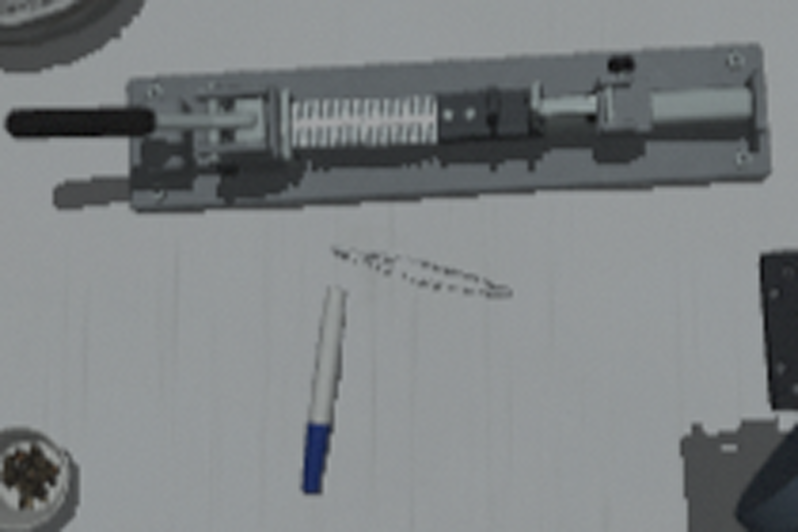

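```bash
python3 - <<'E'
from h import *
f=lambda x,y:(180+(x+.5)/3.8-.5,165+(y+.5)/3.8-.5)
print("saddle front",cl(onz("top",f(438,115),.06)),"nose",cl(onz("top",f(291,122),.054)))
for x in (310,365,420):
    print("sticks lat")
    col=int(f(x,0)[0]); g=cv2.cvtColor(cv2.imread("pics/t18f.png"),cv2.COLOR_BGR2GRAY); print(col,g[185:208,col])
s=bot.read_state(); print(s["qvel"],s["time_s"])
E
```

```text
saddle front [0.0964 0.0009 0.06  ] nose [-0.0001  0.0026  0.054 ]
sticks lat
261 [ 99  97  99  99  97  98 116 123 104 101 102 141 159 136 108 103 109 109
  83  57  53  50  80]
sticks lat
275 [ 96  97  97  98  98  93 106 116 117 121 141 142 151 155 155 152 143 104
  64  51  51  48  48]
sticks lat
290 [ 99  98 100 100  97 109 119 118 119 119 146 161 130 105  98  95 102  82
  52  51  51  50  56]
[ 1.0727  0.0472  0.1401 -0.1866 -0.1782 -0.1894] 36.0
```

carry_out(
  targets=[
    [0,0,0,0,0,0],
    [0,0,0,0,0,0],
    [0,0,0,0,0,0],
  ],
)

```text
time_s: 36.38
position: [0.4561, -0.2861, 0.2636]
tcp_rot: [[0.999, 0.053, 0.006], [0.053, -0.999, 0.002], [0.006, -0.002, -1.0]]
force: [-0.3, 0.2, 0.2]
opening: 0.528
```

```bash
python3 -c "
from rig import bot
print(bot.hand_in())"
```

```text
the job is handed in; nothing more can be done
None
```

The clipper is reloaded and the job was handed in at about 36 s. The hand-in gives no verdict, so what follows is from my own checks.

- **Drawing back:** I squeezed the lever and drew the follower back until the force rose from about 5 N to 7.4 N, roughly 2 N on the buffer, and let go there. The catch held it at about 0.116 m of travel.
- **Sticks:** I set stick_b in front and stick_a behind it, each lowered until it seated with about 5–6 N at the expected height.
- **Closing up:** I eased the follower forward until the force on the tool fell from 5 N to 0, then let go.

**Last checks:**
- The final pictures show both sticks in line and packed between the nose and the saddle. The saddle front measures 96.4 mm from the nose, which is a travel of about 0.094 m against the expected 0.094.
- The arm-based estimate of the final travel came out lower, about 0.0915 m, the bottom edge of the allowed range. I put the difference down to a calibration offset of 1–3 mm and trusted the picture.
- The marker, tweezers, pale cup and steel cup look unmoved. The green cup was outside the last pictures I looked at, though the arm did no work near it.

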